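# Clean up the pasting table

## Robot

A 7-joint arm with a two-finger parallel gripper is mounted at the origin on the work surface. World frame = base frame: x ahead of the robot, y to its left, z up, the work surface at z = 0. Lengths are in m, angles in rad, forces in N, time in s.
With the tool pointing down it reaches from about 0.425 to 0.925 m from the base axis. Payload 6.8 kg.
Tool frame: the origin (TCP) lies at the very end of the fingers, on their centre line; the grasp point (between the pads) lies 19 mm behind it; z points along the fingers, x is the direction in which the jaws open and shut, and the axes are right-handed (so a half turn about z gives the same grasp; the last joint's range is limited). The gripper opens to 85 mm and grips with 20 to 120 N. Pads are 22 mm wide; open, the fingers measure 114 mm over their backs; the gripper's body (76 mm by 85 mm) begins 54 mm behind the grasp point. The pads swing forward as they close: fully open they stand 13 mm farther back than shut.
Start: joints at [-1.45, 0.477, 0.022, 1.555, -0.011, 1.109, -0.083], TCP at [0.153, 0.657, 0.231] pointing down, gripper open.
Joint ranges: [-2.96, 2.96], [-0.34, 2.1], [-1.41, 1.46], [0.24, 2.44], [-1.37, 4.51], [0.17, 1.92], [-2.96, 2.96]. Speed limits (rad/s): [2.39, 2.39, 3.14, 3.14, 3.14, 3.14, 3.14].

## Interface

Orientations are given as a rotation vector (axis times angle).
In Python, from bench import r, grab_frame gives the robot as it stands. The module is installed in compiled form; this text tells all that it offers.
- The arm moves only by the tool send_rows, never from a script. Its argument "series" is a list of rows, each a list of 2 entries, a list of its own where there are three numbers: the shift along the tool's x, y, z in m, then the turn, a rotation vector about the tool's x, y, z in units of 5 degrees (1.0 is 5 degrees). A call has 1 to 20 rows; each row shifts and turns the commanded pose from where the row before left it, along the tool's axes as they then stand; what a row does not reach is not made up. A row lasts 1/8 s, in which the tool goes at most 62.5 mm and 10.7 degrees, less where a joint would pass 70% of its speed; a pose out of reach is approached as far as the arm can. A call is refused whole if a number of a shift passes 0.0625 or a number of a turn 1, either way. A call with a gripper value outside its range is refused whole. "fingers" is the closure in counts, from 0 (fully open) to 255 (shut), set as the call begins (left out, the last holds). The fingers move at their own pace and stop on an object; "grip_force" is the grip in N (left out, the last holds). Time passes only in rows, so rows that do not move let the fingers close. It gives the time, the measured TCP pose, the force and the opening at its end, in the units of the state.
- r.get_obs(): the state, without advancing time (a new reading comes with each control period).
- grab_frame(name): name is "scene" or "top" or "wrist"; returns a dict with "frame" (400x640x3 uint8, red, green, blue), "fx", "fy", "cx", "cy" (pixels), "origin" and "rotation" of the camera in the world; the wrist camera has in their place "T_tool_cam" (4x4, takes a point from camera to tool coordinates, whose origin is the TCP and whose axes are the tool frame's). Camera axes: x right, y down, z forward; pixel columns grow to the right and rows downward; lengths in m; the calibration is good to about 2 mm. A picture is of the moment at which its call begins: read the wrist's pose just before it. There is no depth.
- r.hand_in(): hands the job in, once; it reports no verdict.
The state is a dict: "clock": time; "joints": joint angles; "qvel": joint speeds; "tau": joint torques, N m; "tcp_pos": TCP position; "orientation": TCP orientation; "contact_force": force on the tool from outside, world axes, zero at the start; "moment": the same for the moment, N m; "grip_width": finger opening in m.
Only numpy, scipy, OpenCV 4.12 (cv2) and the standard library are available. Lean on these libraries where they do the work, as an engineer would, in place of code of your own. Each camera call takes 0.05 s, during which the arm holds its last target.

## Task

Clean up the pasting table: scrub out the paste tin with the upright scrub brush, three strokes down to the floor of the tin and up again until the foot of the brush is near the rim, then stand the scrub brush back upright in the middle of its drip pedestal and put the lid on the tin so that it sits centred and level on the rim. Lay every flat brush that is there (two or three) on the drying rack, flat across both rails, roughly square to them and centred between them, none on top of another. Do not tip the tin over, and leave the tape roll, the jar and the plaster scroll where they are.

Things in the scene. Friction and masses are not known exactly. Their poses are not given: they have to be found in the camera images.
- tin: open empty round paste tin of plain steel, loose, 0.6 kg: 96 mm outside diameter, 90 mm high, wall 3 mm (90 mm inside diameter), floor 4 mm thick. Origin at the centre of its underside, z up
- tin_rim (a point): centre of the tin's mouth, at rim height, 90 mm above the tin's origin
- lid: loose round steel lid of the tin: disc 106 mm across, 4 mm thick; under it a centring boss 78 mm across, 8 mm deep; on top a wooden knob 22 mm across and 36 mm high. Origin at the centre of the disc's underside (the face that lies on the rim), z up; the knob spans z = 4 to 40 mm. It starts standing on its boss on the table, its origin 8 mm up. Which of the two places near the front holds the tin and which the lid varies
- scrub: long upright scrub brush that stands on its own foot: round head of stiff black bristles 48 mm across and 50 mm high, then a square wooden handle 20 mm by 20 mm up to 210 mm. Behaves as a rigid body, heavy at the foot, 180 g. Origin at the centre of its foot (bristle end), z up along the handle, x and y square to the handle's faces. It starts standing on the pedestal
- pedestal: fixed round steel drip pedestal, 76 mm across and 30 mm high, on which the scrub brush belongs. Origin at the centre of its underside
- rack: fixed drying rack: two narrow level aluminium rails, each 10 mm wide, running along the rack's y, their centre lines at x = -40 and +40 mm, their tops 90 mm above the origin; free space below and between them down to a 4 mm base plate; between wooden end plates at y = -158 and +158 mm (8 mm thick, 110 mm wide in x) that rise 12 mm above the rails. Origin at the middle of its underside, on the table
- board: fixed brown pasting board lying on the table, 250 mm (x) by 340 mm (y), 4 mm thick, with white paper strips; the flat brushes start on it side by side, lying roughly along its x. Origin at the centre of its underside
- tape: bystander: roll of paper tape lying flat, 90 mm across, 25 mm high; origin under its centre
- jar: bystander: white closed jar, 66 mm across, 80 mm high; origin under its centre
- scroll: bystander: plaster scroll ornament on a disc 120 mm across, 24 mm high; origin under its centre
- brush0: flat paste brush, pale wooden handle with a 40 mm wide head of black bristles: 170 mm long over all, 14 mm thick everywhere, 80 g. Origin in its middle (7 mm above whatever it lies on). x along its length: the handle, 22 mm wide, runs from x = -85 to +28 mm and the head from +28 to +85 mm; z is across its thickness. It starts lying flat on the board. May be absent
- brush1: flat paste brush, pale wooden handle with a 34 mm wide head of black bristles: 170 mm long over all, 14 mm thick everywhere, 80 g. Origin in its middle (7 mm above whatever it lies on). x along its length: the handle, 22 mm wide, runs from x = -85 to +28 mm and the head from +28 to +85 mm; z is across its thickness. It starts lying flat on the board. May be absent
- brush2: flat paste brush, pale wooden handle with a 28 mm wide head of black bristles: 170 mm long over all, 14 mm thick everywhere, 80 g. Origin in its middle (7 mm above whatever it lies on). x along its length: the handle, 22 mm wide, runs from x = -85 to +28 mm and the head from +28 to +85 mm; z is across its thickness. It starts lying flat on the board. May be absent
Mind the look-alikes: they are no part of the job. What is shaped like the lid but green is not meant.

How it is judged:
By the outcome, as a careful person would: the job done as asked, in the order asked, and still so for the second after the job is handed in, with the robot touching nothing.
Of brush0, brush1, brush2 only 2 to 3 are there at a start; the rules pass over those that are not, and their reading is None.
At some moment in a run one of lid, brush0, brush1, brush2 may be knocked a few centimetres aside while the robot is not near it.
It also fails if it takes over 208 s, if anything falls off the work surface, if the arm or the gripper's body presses on something with over 40 N, if the wrist force passes 120 N, or if a joint passes its speed limit or range.

## Working session

There is one attempt and no reset: what is moved stays moved. The work goes in short steps, Python scripts to look and compute and a tool call to move; the robot and the scene stay as the last step left them, time stands still between calls to the robot, and variables do not carry over. Pictures are saved under pics/ and viewed, and the job is handed in when it is done.

Besides the shell and the picture viewer there is one more tool, called in YAML: its name, and indented under it one key for each argument. send_rows: Moves the arm, as the interface text tells. Its arguments: {"type":"object","properties":{"series":{"type":"array"},"fingers":{"type":"number"},"grip_force":{"type":"number"}},"required":["series"]}

```bash
mkdir -p pics; cat > h.py <<'E'
import numpy as np, cv2, json
from bench import r, grab_frame
from scipy.spatial.transform import Rotation as R
def save(name,fn):
    f=grab_frame(name); cv2.imwrite('pics/'+fn,f['frame'][:,:,::-1]); return f
def ray(f,u,v,T=None):
    d=np.array([(u-f['cx'])/f['fx'],(v-f['cy'])/f['fy'],1.])
    if 'origin' in f: o=np.array(f['origin']);Rm=np.array(f['rotation'])
    else:
        M=T@np.array(f['T_tool_cam']);o=M[:3,3];Rm=M[:3,:3]
    return o,Rm@d
def onz(f,u,v,z,T=None):
    o,d=ray(f,u,v,T); return o+d*(z-o[2])/d[2]
def tool():
    s=r.get_obs();T=np.eye(4);T[:3,:3]=R.from_rotvec(s['orientation']).as_matrix();T[:3,3]=s['tcp_pos'];return T
def proj(f,p,T=None):
    if 'origin' in f: o=np.array(f['origin']);Rm=np.array(f['rotation'])
    else:
        M=T@np.array(f['T_tool_cam']);o=M[:3,3];Rm=M[:3,:3]
    c=Rm.T@(np.array(p)-o); return f['fx']*c[0]/c[2]+f['cx'],f['fy']*c[1]/c[2]+f['cy']
E
python3 - <<'E'
from h import *
print(r.get_obs()); print(tool().round(4))
for n in('scene','top','wrist'):
    f=save(n,n+'0.png'); print(n,{k:np.array(v).round(4).tolist() for k,v in f.items() if k!='frame'})
E
```

```text
{'clock': 0.0, 'joints': array([-1.45006833,  0.47780048,  0.0223243 ,  1.55641852, -0.01151739,
        1.1093131 , -0.08312175]), 'qvel': array([ 0.00171306, -0.00185576,  0.00066584,  0.00115669,  0.00051808,
       -0.00083994, -0.00071757]), 'tau': array([-3.05893730e-05, -5.96457803e+01,  1.60773687e+00, -2.81202382e+01,
        1.24477889e-02,  9.09321418e-03, -1.57942719e-05]), 'tcp_pos': array([0.1529818 , 0.6568396 , 0.23033907]), 'orientation': array([ 2.45957139e+00,  1.95256107e+00, -2.11457711e-03]), 'contact_force': array([-0.15571321, -0.44307042,  0.3233076 ]), 'moment': array([-0.03908989,  0.02528383,  0.01646044]), 'grip_width': 0.0853339786639362}
[[ 2.268e-01  9.739e-01 -3.000e-04  1.530e-01]
 [ 9.739e-01 -2.268e-01 -1.800e-03  6.568e-01]
 [-1.800e-03  1.000e-04 -1.000e+00  2.303e-01]
 [ 0.000e+00  0.000e+00  0.000e+00  1.000e+00]]
scene {'fx': 438.8557, 'fy': 438.8557, 'cx': 322.8496, 'cy': 199.7796, 'origin': [0.9814, -0.5151, 0.9328], 'rotation': [-2.3241, -0.8347, 0.3256]}
top {'fx': 458.0318, 'fy': 458.0318, 'cx': 319.1774, 'cy': 201.1086, 'origin': [0.3549, 0.0119, 1.3281], 'rotation': [-2.1208, 2.179, -0.1503]}
wrist {'fx': 292.814, 'fy': 292.814, 'cx': 316.7781, 'cy': 196.9064, 'T_tool_cam': [[1.0, 0.0008, 0.0006, -0.0001], [-0.0009, 0.9551, 0.2962, -0.0758], [-0.0004, -0.2962, 0.9551, -0.1427], [0.0, 0.0, 0.0, 1.0]]}
```

```bash
sed -i "s/Rm=np.array(f\['rotation'\])/Rm=R.from_rotvec(f['rotation']).as_matrix()/" h.py; grep -n rotvec h.py|head
```

```text
8:    if 'origin' in f: o=np.array(f['origin']);Rm=R.from_rotvec(f['rotation']).as_matrix()
15:    s=r.get_obs();T=np.eye(4);T[:3,:3]=R.from_rotvec(s['orientation']).as_matrix();T[:3,3]=s['tcp_pos'];return T
17:    if 'origin' in f: o=np.array(f['origin']);Rm=R.from_rotvec(f['rotation']).as_matrix()
```

View pics/top0.png

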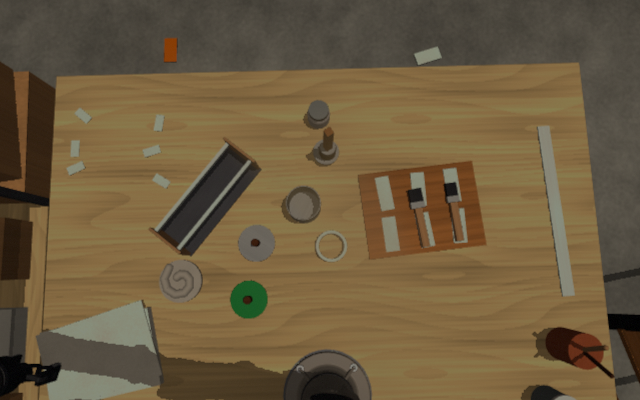

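View pics/scene0.png

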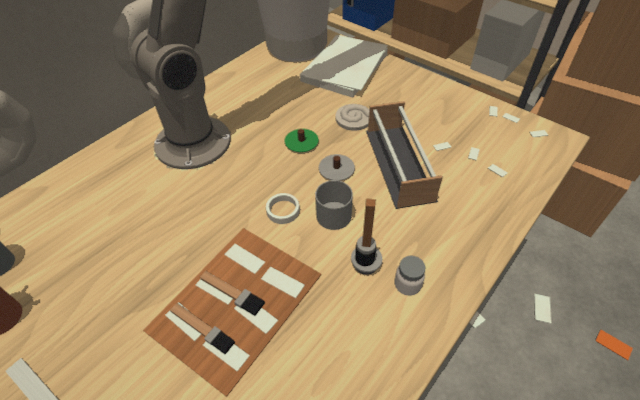

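View pics/wrist0.png

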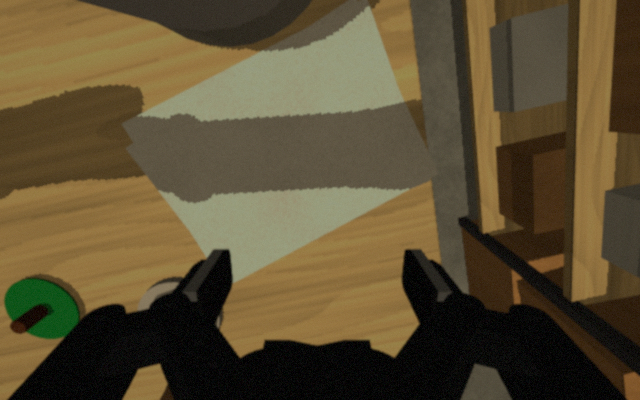

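```bash
python3 - <<'E'
from h import *
a=cv2.imread('pics/top0.png')
cv2.imwrite('pics/c1.png',cv2.resize(a[90:290,140:360],None,fx=3.6,fy=3,interpolation=cv2.INTER_CUBIC) if 0 else cv2.resize(a[95:275,145:385],None,fx=3.3,fy=3.3,interpolation=cv2.INTER_CUBIC))
cv2.imwrite('pics/c2.png',cv2.resize(a[150:270,350:490],None,fx=5,fy=5,interpolation=cv2.INTER_CUBIC))
b=cv2.imread('pics/scene0.png')
cv2.imwrite('pics/c3.png',cv2.resize(b[95:300,255:445],None,fx=2.9,fy=2.9,interpolation=cv2.INTER_CUBIC))
E
```

```text
(no output)
```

View pics/c1.png

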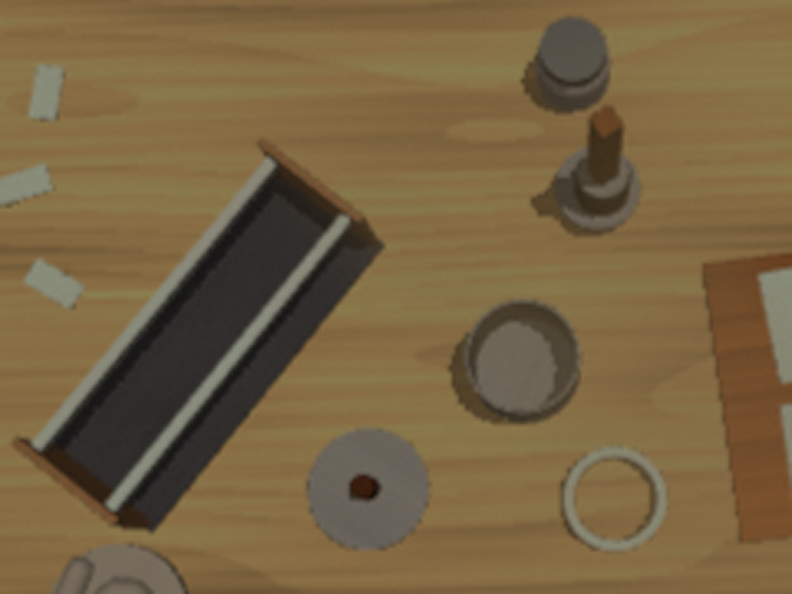

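View pics/c2.png

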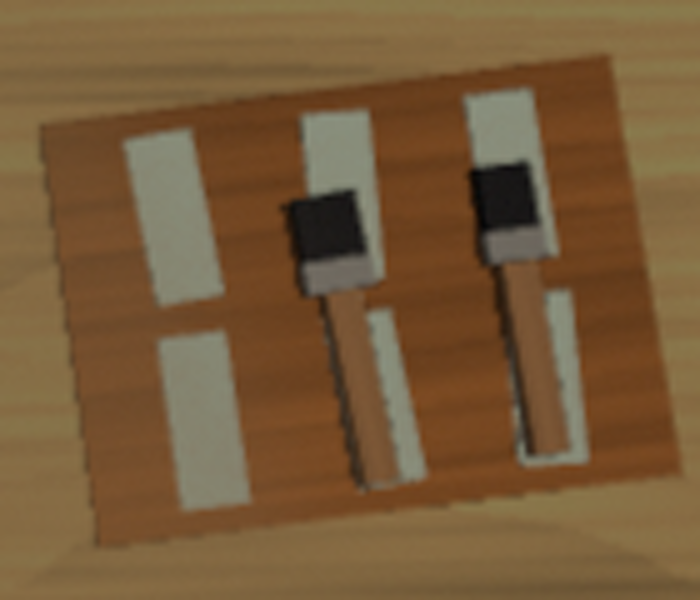

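View pics/c3.png

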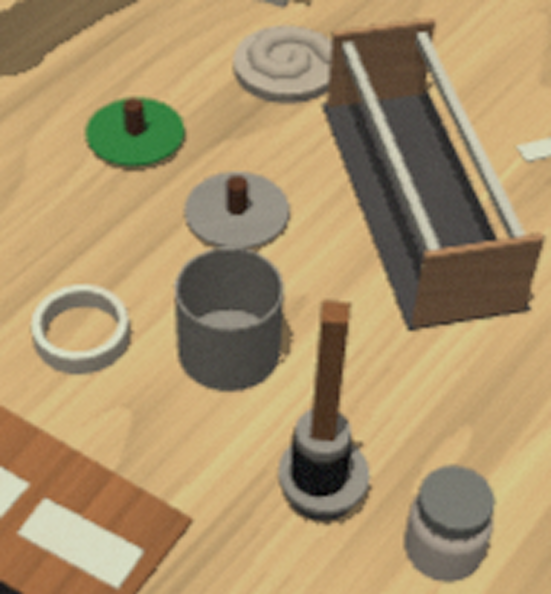

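```bash
python3 - <<'E'
from h import *
f=grab_frame('top'); s=grab_frame('scene')
c1=lambda u,v:(145+u/3.3,95+v/3.3); c2=lambda u,v:(350+u/5,150+v/5); c3=lambda u,v:(255+u/2.9,95+v/2.9)
P=lambda n,c,z:print(n,onz(f,*c,z)[:2].round(4))
P('tin',c1(524,360),.09);P('lid',c1(369,489),.012);P('green',(248.5,299),.012);P('ped',c1(597,191),.03);P('handle',c1(606,121),.24);P('jar',c1(572,50),.08);P('tape',c1(615,498),.025);P('scroll',(181,281),.024)
for n,c in dict(A1=(270,165),A2=(40,445),B1=(346,222),B2=(113,507)).items():P(n,c1(*c),.09)
for n,c in dict(a1=(290,205),a2=(355,190),at1=(362,490),at2=(400,485),b1=(472,172),b2=(528,163),bt1=(530,455),bt2=(570,450)).items():P(n,c2(*c),.018)
Q=lambda n,c,z:print('S',n,onz(s,*c,z)[:2].round(4))
Q('tin',c3(230,290),.09);Q('lid',c3(237,210),.012);Q('ped',c3(324,472),.03);Q('handle',c3(336,309),.24)
E
```

```text
tin [0.5204 0.0505]
lid [0.4215 0.1899]
green [0.2654 0.2146]
ped [ 0.6767 -0.0153]
handle [ 0.6777 -0.0191]
jar [0.7887 0.0036]
tape [ 0.4075 -0.023 ]
scroll [0.3208 0.4019]
A1 [0.6917 0.2604]
A2 [0.4609 0.4488]
B1 [0.6409 0.1968]
B2 [0.4086 0.3882]
a1 [ 0.5601 -0.2499]
a2 [ 0.5679 -0.288 ]
at1 [ 0.3948 -0.282 ]
at2 [ 0.3971 -0.3038]
b1 [ 0.5766 -0.3565]
b2 [ 0.581  -0.3894]
bt1 [ 0.4121 -0.379 ]
bt2 [ 0.4143 -0.402 ]
S tin [0.5289 0.0514]
S lid [0.4257 0.191 ]
S ped [ 0.683  -0.0146]
S handle [ 0.6788 -0.016 ]
```

send_rows:
  series:
    - [[-0.0358,0.0443,-0.0113],[0,0,0]]
    - [[-0.0358,0.0443,-0.0113],[0,0,0]]
    - [[-0.0358,0.0443,-0.0113],[0,0,0]]
    - [[-0.0358,0.0443,-0.0113],[0,0,0]]
    - [[-0.0358,0.0443,-0.0113],[0,0,0]]
    - [[-0.0358,0.0443,-0.0113],[0,0,0]]
    - [[-0.0358,0.0443,-0.0113],[0,0,0]]
    - [[-0.0358,0.0443,-0.0113],[0,0,0]]
    - [[-0.0358,0.0443,-0.0113],[0,0,0]]
    - [[-0.0358,0.0443,-0.0113],[0,0,0]]
    - [[-0.0358,0.0443,-0.0113],[0,0,0]]
    - [[-0.0358,0.0443,-0.0113],[0,0,0]]
    - [[-0.0358,0.0443,-0.0113],[0,0,0]]
    - [[-0.0358,0.0443,-0.0113],[0,0,0]]
    - [[-0.0358,0.0443,-0.0113],[0,0,0]]
    - [[0,0,0],[0,0,0]]
    - [[0,0,0],[0,0,0]]
  fingers: 0
  grip_force: 60

```text
clock: 2.38
tcp_pos: [0.6783, -0.016, 0.4002]
orientation: [-2.46, -1.953, 0.001]
contact_force: [-0.5, 0.8, -1.0]
grip_width: 0.0854
```

```bash
python3 - <<'E'
from h import *
T=tool();print(T.round(4),r.get_obs()['joints'].round(3),r.get_obs()['clock']); f=save('wrist','w1.png')
E
```

```text
[[ 2.269e-01  9.739e-01 -9.000e-04  6.783e-01]
 [ 9.739e-01 -2.269e-01  5.000e-04 -1.600e-02]
 [ 2.000e-04 -1.000e-03 -1.000e+00  4.002e-01]
 [ 0.000e+00  0.000e+00  0.000e+00  1.000e+00]] [-0.377  0.413  0.466  1.331 -0.183  1.441  1.42 ] 2.375
```

View pics/w1.png

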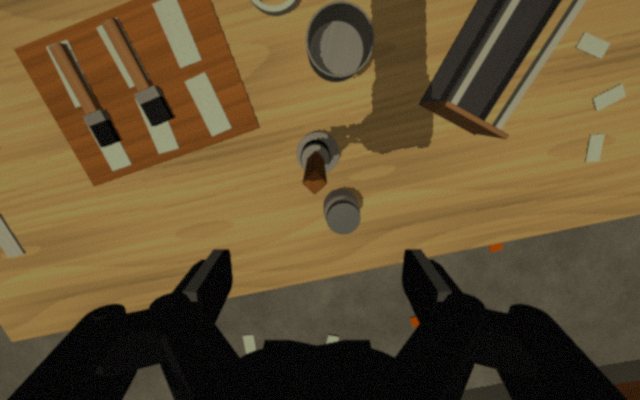

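```bash
python3 - <<'E'
import cv2
a=cv2.imread('pics/w1.png'); a=cv2.convertScaleAbs(a,alpha=1.8)
cv2.imwrite('pics/w1c.png',cv2.resize(a[125:215,285:375],None,fx=6.5,fy=6.5,interpolation=cv2.INTER_CUBIC))
E
```

```text
(no output)
```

View pics/w1c.png

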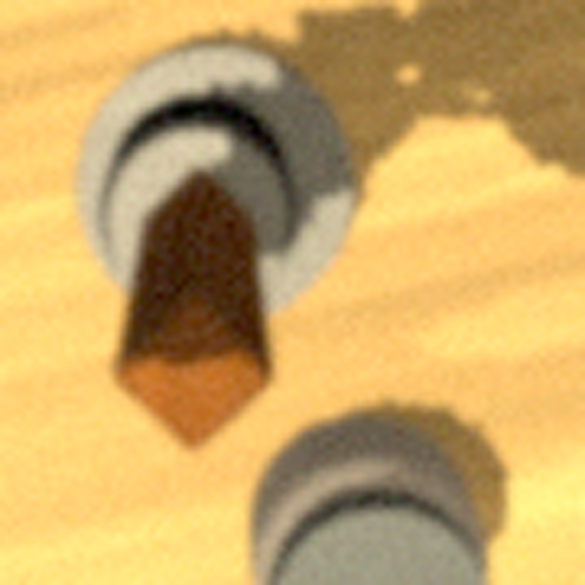

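```bash
python3 - <<'E'
from h import *
T=tool();f=grab_frame('wrist')
c=lambda u,v:(285+u/6.5,125+v/6.5)
L,B,Rr=[onz(f,*c(*p),.24,T) for p in((117,370),(195,447),(270,375))]
print(L,B,Rr,(L+Rr)/2)
for a,b in((L,B),(B,Rr)):
    d=b-a;print(np.linalg.norm(d),np.degrees(np.arctan2(d[1],d[0])))
d=Rr-L; print('diag',np.linalg.norm(d),np.degrees(np.arctan2(d[1],d[0])))
print('ped',onz(f,*c(217,177),.03,T), 'tin rim guess',onz(f,341,35,.09,T),'base of head top',onz(f,*c(197,205),.08,T))
print('jar',onz(f,343,219,.08,T))
E
```

```text
[ 0.67605627 -0.02946801  0.24      ] [ 0.69177005 -0.01998106  0.24      ] [ 0.68252576 -0.00518972  0.24      ] [ 0.67929101 -0.01732886  0.24      ]
0.018355523331849904 31.12080828168662
0.017442505691953557 122.00456538773662
diag 0.025125481901983313 75.07899186843989
ped [ 0.67974529 -0.01213485  0.03      ] tin rim guess [0.51994979 0.05612449 0.09      ] base of head top [ 0.67796479 -0.01705936  0.08      ]
jar [0.79203725 0.00465693 0.08      ]
```

send_rows:
  series:
    - [[0,0,0.01],[0,0,0.928]]
    - [[0,0,0.01],[0,0,0.928]]
    - [[0,0,0.01],[0,0,0.928]]
    - [[0,0,0.01],[0,0,0.928]]
    - [[0,0,0.01],[0,0,0.928]]
    - [[0,0,0.01],[0,0,0.928]]
    - [[0,0,0.01],[0,0,0.928]]
    - [[0,0,0.01],[0,0,0.928]]
    - [[0,0,0.01],[0,0,0.928]]
    - [[0,0,0.01],[0,0,0.928]]
    - [[0,0,0],[0,0,0]]

```text
clock: 3.85
tcp_pos: [0.6776, -0.0144, 0.3]
orientation: [-3.029, -0.83, 0.003]
contact_force: [0.0, -0.0, -0.2]
grip_width: 0.0853
```

```bash
python3 - <<'E'
from h import *
T=tool();print(T.round(4)); f=save('wrist','w2.png')
print(np.degrees(np.arctan2(T[1,0],T[0,0])), 'need tool', T[:3,:3].T@(np.array([.679,-.017,.181])-T[:3,3]))
E
```

```text
[[ 8.602e-01  5.100e-01 -1.900e-03  6.776e-01]
 [ 5.100e-01 -8.602e-01  8.000e-04 -1.440e-02]
 [-1.200e-03 -1.600e-03 -1.000e+00  3.000e-01]
 [ 0.000e+00  0.000e+00  0.000e+00  1.000e+00]]
30.66438863322576 need tool [2.11242094e-05 3.14750307e-03 1.19003163e-01]
```

View pics/w2.png

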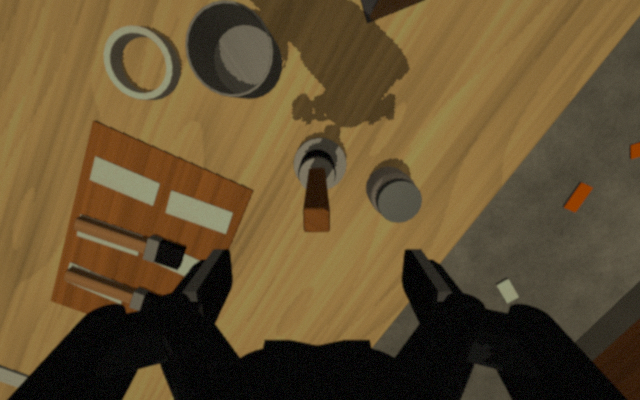

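```bash
python3 - <<'E'
from h import *
T=tool();f=grab_frame('wrist')
a=cv2.imread('pics/w2.png').astype(int); hsv=cv2.cvtColor(cv2.imread('pics/w2.png'),cv2.COLOR_BGR2HSV)
sub=a[195:240,295:340]; 
m=((sub[:,:,2]>90)&(sub[:,:,2]-sub[:,:,0]>60)&(sub[:,:,1]<100)).astype(np.uint8)
cs,_=cv2.findContours(m,cv2.RETR_EXTERNAL,2);c=max(cs,key=cv2.contourArea);rr=cv2.minAreaRect(c);print(rr, cv2.boundingRect(c))
b=cv2.boundingRect(c);u,v=295+b[0]+(b[2]-1)/2,195+b[1]+(b[3]-1)/2
p=onz(f,u,v,.24,T);print(u,v,p,T[:3,:3].T@(p-T[:3,3]))
# scale expected px
print(proj(f,[.679,-.017,.24],T))
E
```

```text
((21.5, 24.5), (25.0, 27.0), 90.0) (8, 12, 28, 26)
316.5 219.5 [ 0.68028201 -0.01916328  0.24      ] [-0.00026695  0.00497303  0.06071473]
(np.float64(316.50483891244613), np.float64(216.34144379470328))
```

send_rows:
  series:
    - [[0,0.004,0.0119],[0,0,0]]
    - [[0,0,0.0119],[0,0,0]]
    - [[0,0,0.0119],[0,0,0]]
    - [[0,0,0.0119],[0,0,0]]
    - [[0,0,0.0119],[0,0,0]]
    - [[0,0,0.0119],[0,0,0]]
    - [[0,0,0.0119],[0,0,0]]
    - [[0,0,0.0119],[0,0,0]]
    - [[0,0,0.0119],[0,0,0]]
    - [[0,0,0.0119],[0,0,0]]
    - [[0,0,0],[0,0,0]]

```text
clock: 5.32
tcp_pos: [0.6798, -0.0196, 0.1805]
orientation: [-3.031, -0.826, 0.003]
contact_force: [-0.0, 0.2, 0.1]
grip_width: 0.0852
```

send_rows:
  series:
    - [[0,0,0],[0,0,0]]
    - [[0,0,0],[0,0,0]]
    - [[0,0,0],[0,0,0]]
    - [[0,0,0],[0,0,0]]
    - [[0,0,0],[0,0,0]]
    - [[0,0,0],[0,0,0]]
    - [[0,0,0],[0,0,0]]
    - [[0,0,0],[0,0,0]]
    - [[0,0,0],[0,0,0]]
  fingers: 255
  grip_force: 80

```text
clock: 6.45
tcp_pos: [0.6808, -0.0199, 0.1822]
orientation: [3.031, 0.826, 0.001]
contact_force: [-0.8, -0.9, 5.5]
grip_width: 0.0189
```

```bash
python3 - <<'E'
from h import *
T=tool();print(T.round(4),r.get_obs()['contact_force']); f=save('scene','s1.png')
a=cv2.imread('pics/s1.png');cv2.imwrite('pics/s1c.png',cv2.resize(a[130:300,270:460],None,fx=3,fy=3))
E
```

```text
[[ 8.618e-01  5.073e-01  8.000e-04  6.808e-01]
 [ 5.073e-01 -8.618e-01 -0.000e+00 -1.990e-02]
 [ 7.000e-04  4.000e-04 -1.000e+00  1.822e-01]
 [ 0.000e+00  0.000e+00  0.000e+00  1.000e+00]] [-0.80349619 -0.85649036  5.48190935]
```

View pics/s1c.png

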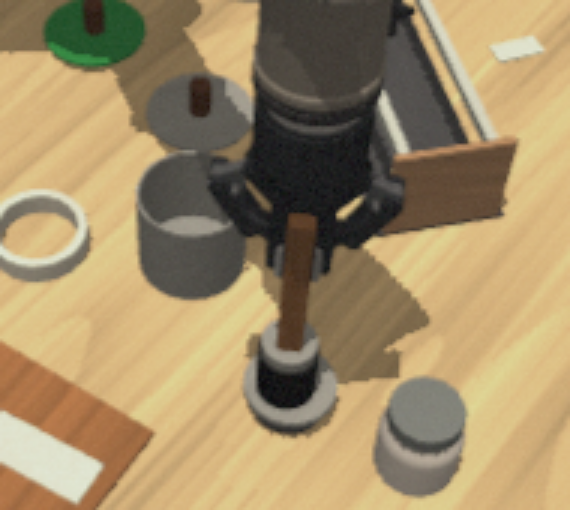

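send_rows:
  series:
    - [[0,0,-0.01],[0,0,0]]
    - [[0,0,-0.015],[0,0,0]]
    - [[0,0,-0.015],[0,0,0]]
    - [[0,0,-0.015],[0,0,0]]
    - [[0,0,-0.015],[0,0,0]]
    - [[0,0,-0.015],[0,0,0]]
    - [[0,0,-0.015],[0,0,0]]
    - [[0,0,-0.01],[0,0,0]]
    - [[0,0,0],[0,0,0]]

```text
clock: 7.62
tcp_pos: [0.6809, -0.0199, 0.2927]
orientation: [3.031, 0.826, 0.002]
contact_force: [-0.2, 0.2, -1.2]
grip_width: 0.0188
```

```bash
python3 - <<'E'
from h import *
T=tool();print(T.round(4),r.get_obs()['contact_force']); f=save('scene','s2.png');f2=save('wrist','w3.png');t=save('top','t2.png')
a=cv2.imread('pics/s2.png');b=cv2.imread('pics/t2.png')
cv2.imwrite('pics/s2c.png',np.hstack([cv2.resize(a[130:300,270:400],None,fx=3,fy=3),cv2.resize(b[110:280,240:370],None,fx=3,fy=3)]))
E
```

```text
[[ 8.617e-01  5.074e-01  1.500e-03  6.809e-01]
 [ 5.074e-01 -8.617e-01  1.000e-04 -1.990e-02]
 [ 1.300e-03  7.000e-04 -1.000e+00  2.927e-01]
 [ 0.000e+00  0.000e+00  0.000e+00  1.000e+00]] [-0.196376    0.15903969 -1.1872375 ]
```

View pics/s2c.png

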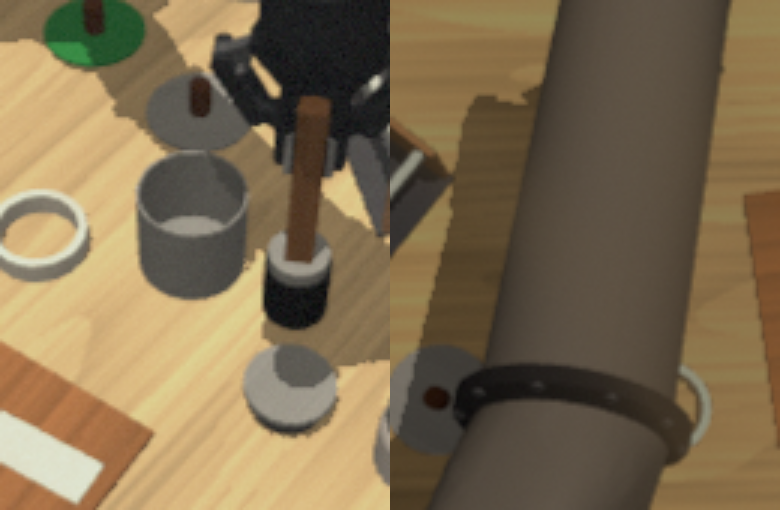

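View pics/w3.png

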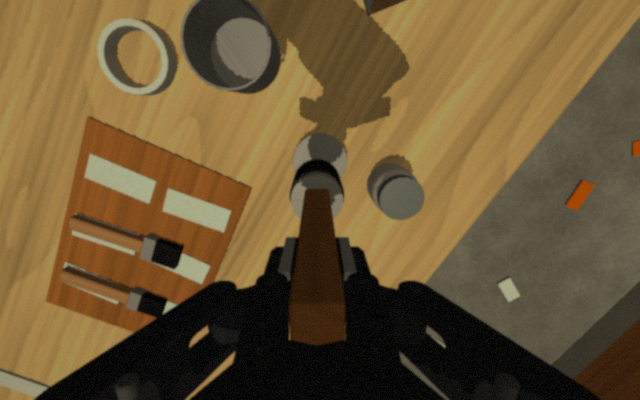

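```bash
python3 - <<'E'
import cv2,numpy as np
a=cv2.convertScaleAbs(cv2.imread('pics/w1.png'),alpha=1.6);b=cv2.convertScaleAbs(cv2.imread('pics/s2.png'),alpha=1.2)
cv2.imwrite('pics/x.png',np.hstack([cv2.resize(a[0:90,295:385],None,fx=4.4,fy=4.4,interpolation=2),cv2.resize(b[175:265,315:405],None,fx=4.4,fy=4.4,interpolation=2)]))
E
```

```text
(no output)
```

View pics/x.png

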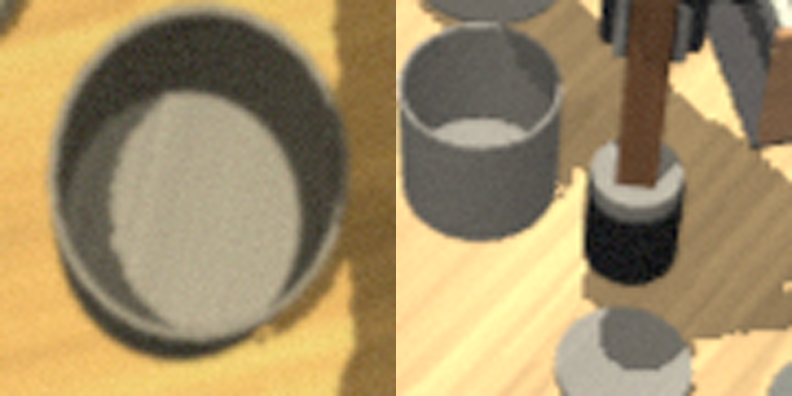

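```bash
cat >> h.py <<'E'
from scipy.optimize import least_squares
def circ(P,rad=None):
    P=np.array(P)[:,:2]
    if rad: s=least_squares(lambda x:np.hypot(*(P-x[:2]).T)-rad,P.mean(0));return s.x,s.fun.round(4)
    s=least_squares(lambda x:np.hypot(*(P-x[:2]).T)-x[2],[*P.mean(0),.05]);return s.x,s.fun.round(4)
E
python3 - <<'E'
from h import *
T=np.array([[.2269,.9739,-.0009,.6783],[.9739,-.2269,.0005,-.016],[.0002,-.001,-1,.4002],[0,0,0,1]])
f=grab_frame('wrist')
P=[onz(f,295+u/4.4,v/4.4,.09,T) for u,v in((200,6),(52,170),(348,150),(100,52),(300,45),(80,265),(315,255),(170,330))]
print(circ(P),circ(P,.048))
s=grab_frame('scene');t=grab_frame('top')
P=[onz(s,315+u/4.4,175+v/4.4,.09) for u,v in((5,85),(85,24),(166,90),(84,147),(30,130),(140,130),(30,40),(140,40))]
print(circ(P),circ(P,.048))
P=[onz(t,145+u/3.3,95+v/3.3,.09) for u,v in((466,360),(580,360),(524,300),(522,421),(480,320),(565,320),(482,402),(564,402))]
print(circ(P),circ(P,.048))
# pedestal
P=[onz(s,315+u/4.4,175+v/4.4,.03) for u,v in((159,365),(295,360),(228,308),(185,322),(275,325))]
print('ped',circ(P),circ(P,.038))
T=tool()
P=[onz(f,*c,.03,T) for c in((292,156),(348,156),(320,132),(301,138),(340,138))]
print('ped w',circ(P),circ(P,.038))
E
```

```text
(array([0.52527743, 0.0528897 , 0.04609124]), array([-0.0004,  0.0002,  0.001 , -0.0004,  0.0004, -0.0001, -0.0015,
        0.0006])) (array([0.52560317, 0.05293185]), array([-0.002 , -0.0016, -0.0009, -0.002 , -0.0013, -0.002 , -0.0036,
       -0.0016]))
(array([0.52691164, 0.0540937 , 0.04666322]), array([-0.0004, -0.    , -0.    ,  0.0004,  0.0001, -0.0003,  0.0002,
        0.0001])) (array([0.52688515, 0.05414495]), array([-0.0017, -0.0014, -0.0014, -0.0009, -0.0012, -0.0016, -0.0012,
       -0.0013]))
(array([0.52039525, 0.05138832, 0.04866575]), array([-0.0017, -0.0015,  0.0017,  0.0019,  0.0003, -0.0004, -0.0004,
        0.    ])) (array([0.52038571, 0.05138827]), array([-0.001 , -0.0008,  0.0023,  0.0025,  0.001 ,  0.0003,  0.0003,
        0.0007]))
ped (array([ 0.6838098 , -0.01501794,  0.03746529]), array([ 0.0006, -0.0006,  0.0005, -0.0011,  0.0006])) (array([ 0.68423267, -0.01552913]), array([ 0.    , -0.001 ,  0.0006, -0.0011,  0.0005]))
ped w (array([ 0.681763  , -0.01381518,  0.03940261]), array([-0.    , -0.0004, -0.0012,  0.0005,  0.0011])) (array([ 0.68087274, -0.01229048]), array([ 0.0011,  0.0007, -0.0015,  0.0006,  0.0012]))
```

send_rows:
  series:
    - [[-0.00977,-0.01405,0],[0,0,0]]
    - [[-0.00977,-0.01405,0],[0,0,0]]
    - [[-0.00977,-0.01405,0],[0,0,0]]
    - [[-0.00977,-0.01405,0],[0,0,0]]
    - [[-0.00977,-0.01405,0],[0,0,0]]
    - [[-0.00977,-0.01405,0],[0,0,0]]
    - [[-0.00977,-0.01405,0],[0,0,0]]
    - [[-0.00977,-0.01405,0],[0,0,0]]
    - [[-0.00977,-0.01405,0],[0,0,0]]
    - [[-0.00977,-0.01405,0],[0,0,0]]
    - [[0,0,0],[0,0,0]]
    - [[0,0,0],[0,0,0]]

```text
clock: 9.43
tcp_pos: [0.5254, 0.0517, 0.292]
orientation: [3.031, 0.826, 0.001]
contact_force: [0.6, 0.1, -1.7]
grip_width: 0.0186
```

```bash
python3 - <<'E'
from h import *
T=tool();print(T.round(4)); f=save('scene','s3.png');f2=save('wrist','w4.png')
a=cv2.imread('pics/s3.png');b=cv2.imread('pics/w4.png')
cv2.imwrite('pics/s3c.png',np.hstack([cv2.resize(a[110:240,270:400],None,fx=3,fy=3),cv2.resize(b[80:210,250:380],None,fx=3,fy=3)]))
E
```

```text
[[ 8.617e-01  5.075e-01  9.000e-04  5.254e-01]
 [ 5.075e-01 -8.617e-01  1.000e-04  5.170e-02]
 [ 8.000e-04  4.000e-04 -1.000e+00  2.920e-01]
 [ 0.000e+00  0.000e+00  0.000e+00  1.000e+00]]
```

View pics/s3c.png

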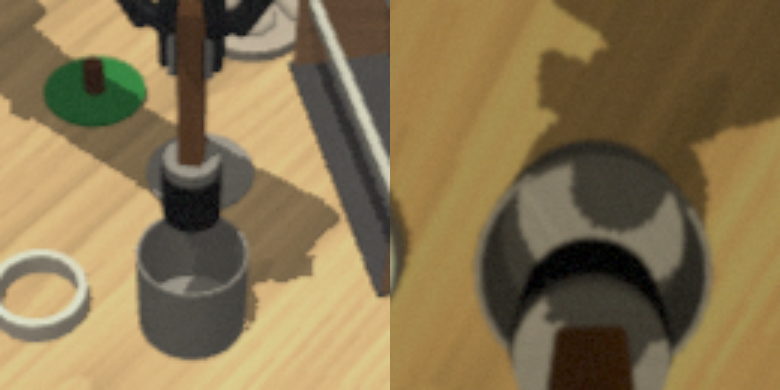

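send_rows:
  series:
    - [[0,0,0.013],[0,0,0]]
    - [[0,0,0.0145],[0,0,0]]
    - [[0,0,0.0145],[0,0,0]]
    - [[0,0,0.0145],[0,0,0]]
    - [[0,0,0.0145],[0,0,0]]
    - [[0,0,0.0145],[0,0,0]]
    - [[0,0,0.0145],[0,0,0]]
    - [[0,0,0.0145],[0,0,0]]
    - [[0,0,0.01],[0,0,0]]
    - [[0,0,0.005],[0,0,0]]
    - [[0,0,0.004],[0,0,0]]
    - [[0,0,0.0015],[0,0,0]]
    - [[0,0,0],[0,0,0]]
    - [[0,0,0],[0,0,0]]

```text
clock: 11.28
tcp_pos: [0.5252, 0.0518, 0.1571]
orientation: [-3.031, -0.826, -0.001]
contact_force: [0.1, -0.6, -0.9]
grip_width: 0.0193
```

```bash
python3 - <<'E'
from h import *
T=tool();print(T[:3,3]); f=save('scene','s4.png')
a=cv2.imread('pics/s4.png')
cv2.imwrite('pics/s4c.png',cv2.resize(a[110:240,270:400],None,fx=4,fy=4))
E
```

```text
[0.52522779 0.05179666 0.15706969]
```

View pics/s4c.png

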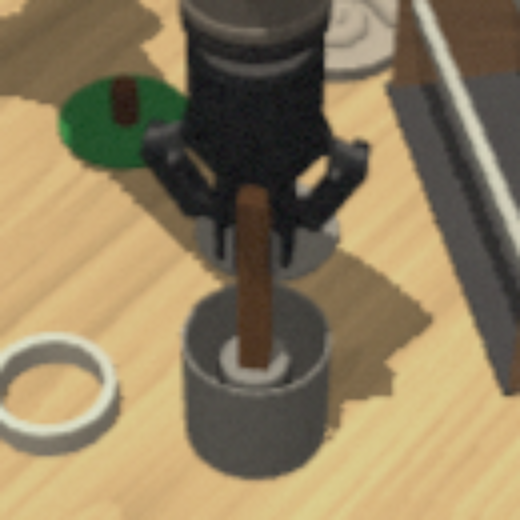

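send_rows:
  series:
    - [[0,0,0.001],[0,0,0]]
    - [[0,0,0.001],[0,0,0]]
    - [[0,0,0],[0,0,0]]

```text
clock: 11.7
tcp_pos: [0.5256, 0.0518, 0.1562]
orientation: [-3.03, -0.825, -0.002]
contact_force: [-3.4, 0.3, 11.3]
grip_width: 0.0193
```

send_rows:
  series:
    - [[0,0,-0.005],[0,0,0]]
    - [[0,0,-0.015],[0,0,0]]
    - [[0,0,-0.015],[0,0,0]]
    - [[0,0,-0.015],[0,0,0]]
    - [[0,0,-0.015],[0,0,0]]
    - [[0,0,-0.015],[0,0,0]]
    - [[0,0,-0.005],[0,0,0]]
    - [[0,0,0],[0,0,0]]
    - [[0,0,0],[0,0,0]]

```text
clock: 12.82
tcp_pos: [0.5246, 0.0517, 0.2393]
orientation: [3.031, 0.826, -0.002]
contact_force: [-0.9, -1.1, -1.3]
grip_width: 0.0191
```

send_rows:
  series:
    - [[0,0,0.005],[0,0,0]]
    - [[0,0,0.015],[0,0,0]]
    - [[0,0,0.015],[0,0,0]]
    - [[0,0,0.015],[0,0,0]]
    - [[0,0,0.015],[0,0,0]]
    - [[0,0,0.012],[0,0,0]]
    - [[0,0,0.004],[0,0,0]]
    - [[0,0,0.004],[0,0,0]]
    - [[0,0,0],[0,0,0]]
    - [[0,0,0],[0,0,0]]

```text
clock: 14.08
tcp_pos: [0.5254, 0.0517, 0.1562]
orientation: [-3.03, -0.826, -0.001]
contact_force: [-4.1, -0.3, 9.2]
grip_width: 0.0194
```

send_rows:
  series:
    - [[0,0,-0.005],[0,0,0]]
    - [[0,0,-0.015],[0,0,0]]
    - [[0,0,-0.015],[0,0,0]]
    - [[0,0,-0.015],[0,0,0]]
    - [[0,0,-0.015],[0,0,0]]
    - [[0,0,-0.015],[0,0,0]]
    - [[0,0,-0.006],[0,0,0]]
    - [[0,0,0],[0,0,0]]
    - [[0,0,0],[0,0,0]]

```text
clock: 15.2
tcp_pos: [0.5246, 0.0517, 0.2402]
orientation: [3.031, 0.826, -0.002]
contact_force: [-0.4, 0.7, -1.8]
grip_width: 0.0186
```

send_rows:
  series:
    - [[0,0,0.006],[0,0,0]]
    - [[0,0,0.015],[0,0,0]]
    - [[0,0,0.015],[0,0,0]]
    - [[0,0,0.015],[0,0,0]]
    - [[0,0,0.015],[0,0,0]]
    - [[0,0,0.012],[0,0,0]]
    - [[0,0,0.004],[0,0,0]]
    - [[0,0,0.004],[0,0,0]]
    - [[0,0,0],[0,0,0]]
    - [[0,0,0],[0,0,0]]

```text
clock: 16.45
tcp_pos: [0.5255, 0.0516, 0.1562]
orientation: [-3.03, -0.825, -0.002]
contact_force: [-2.9, -1.0, 8.8]
grip_width: 0.0193
```

send_rows:
  series:
    - [[0,0,-0.005],[0,0,0]]
    - [[0,0,-0.015],[0,0,0]]
    - [[0,0,-0.015],[0,0,0]]
    - [[0,0,-0.015],[0,0,0]]
    - [[0,0,-0.015],[0,0,0]]
    - [[0,0,-0.015],[0,0,0]]
    - [[0,0,-0.006],[0,0,0]]
    - [[0,0,0],[0,0,0]]
    - [[0,0,0],[0,0,0]]

```text
clock: 17.58
tcp_pos: [0.5246, 0.0518, 0.2403]
orientation: [-3.031, -0.826, 0.002]
contact_force: [-0.7, -0.5, -1.4]
grip_width: 0.0194
```

send_rows:
  series:
    - [[0,0,-0.014],[0,0,0]]
    - [[0,0,-0.014],[0,0,0]]
    - [[0,0,-0.014],[0,0,0]]
    - [[0,0,-0.013],[0,0,0]]
    - [[0.0102,0.0137,0],[0,0,0]]
    - [[0.0102,0.0137,0],[0,0,0]]
    - [[0.0102,0.0137,0],[0,0,0]]
    - [[0.0102,0.0137,0],[0,0,0]]
    - [[0.0102,0.0137,0],[0,0,0]]
    - [[0.0102,0.0137,0],[0,0,0]]
    - [[0.0102,0.0137,0],[0,0,0]]
    - [[0.0102,0.0137,0],[0,0,0]]
    - [[0.0102,0.0137,0],[0,0,0]]
    - [[0.0102,0.0137,0],[0,0,0]]
    - [[0,0,0.02],[0,0,0]]
    - [[0,0,0.02],[0,0,0]]
    - [[0,0,0.02],[0,0,0]]
    - [[0,0,0.02],[0,0,0]]
    - [[0,0,0.02],[0,0,0]]
    - [[0,0,0.003],[0,0,0]]

```text
clock: 20.08
tcp_pos: [0.6813, -0.0142, 0.1907]
orientation: [-3.03, -0.826, 0.005]
contact_force: [-0.5, -0.2, -1.1]
grip_width: 0.0191
```

send_rows:
  series:
    - [[0,0,0],[0,0,0]]
    - [[0,0,0],[0,0,0]]

```text
clock: 20.32
tcp_pos: [0.6831, -0.0147, 0.1938]
orientation: [3.031, 0.826, 0.003]
contact_force: [-0.3, 0.2, -1.7]
grip_width: 0.0191
```

```bash
python3 - <<'E'
from h import *
T=tool();print(T.round(4)); f=save('scene','s5.png');f2=save('wrist','w5.png')
a=cv2.convertScaleAbs(cv2.imread('pics/s5.png'),alpha=1.5);b=cv2.convertScaleAbs(cv2.imread('pics/w5.png'),alpha=1.8)
cv2.imwrite('pics/s5c.png',np.hstack([cv2.resize(a[215:285,330:400],None,fx=5.7,fy=5.7,interpolation=2),cv2.resize(b[120:190,285:355],None,fx=5.7,fy=5.7,interpolation=2)]))
E
```

```text
[[ 8.617e-01  5.073e-01  1.700e-03  6.831e-01]
 [ 5.074e-01 -8.617e-01  1.000e-04 -1.470e-02]
 [ 1.500e-03  8.000e-04 -1.000e+00  1.938e-01]
 [ 0.000e+00  0.000e+00  0.000e+00  1.000e+00]]
```

View pics/s5c.png

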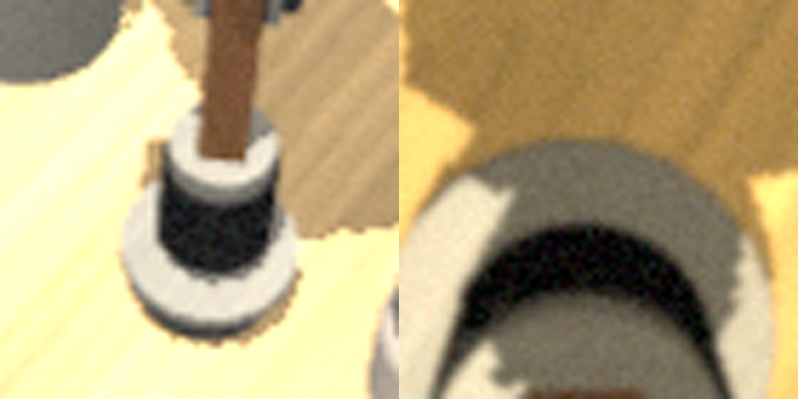

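```bash
python3 - <<'E'
from h import *
T=tool();f=grab_frame('wrist');s=grab_frame('scene')
S=lambda L,z:[onz(s,330+u/5.7,215+v/5.7,z) for u,v in L]
W=lambda L,z:[onz(f,285+u/5.7,120+v/5.7,z,T) for u,v in L]
zf=T[2,3]-.1522
a=S([(158,237),(165,250),(185,268),(213,275),(245,268),(265,252),(272,235)],zf);b=S([(122,250),(298,250),(212,325),(150,300),(275,300)],.03)
print('S foot',circ(a,.024),'ped',circ(b,.038))
a=W([(66,290),(91,262),(131,235),(181,225),(241,240),(291,280),(311,320)],zf);b=W([(31,190),(81,160),(181,140),(291,165),(346,215),(373,290)],.03)
print('W foot',circ(a,.024),'ped',circ(b,.038))
E
```

```text
S foot (array([ 0.68318423, -0.01286646]), array([ 0.0003,  0.    ,  0.0003, -0.0001, -0.0004,  0.0002,  0.0005])) ped (array([ 0.68338552, -0.01513973]), array([-0.0009, -0.0007,  0.0009, -0.0004, -0.0007]))
W foot (array([ 0.68329627, -0.01451404]), array([ 0.0003, -0.0001,  0.0001,  0.    , -0.0002,  0.0001,  0.0002])) ped (array([ 0.68227879, -0.01435946]), array([ 0.0008, -0.0003, -0.001 ,  0.0004,  0.0007, -0.0004]))
```

send_rows:
  series:
    - [[-0.001,0.0006,0.004],[0,0,0]]
    - [[0,0,0.004],[0,0,0]]
    - [[0,0,0.002],[0,0,0]]
    - [[0,0,0.001],[0,0,0]]
    - [[0,0,0.0007],[0,0,0]]
    - [[0,0,0],[0,0,0]]
    - [[0,0,0],[0,0,0]]

```text
clock: 21.4
tcp_pos: [0.6819, -0.0157, 0.1823]
orientation: [-3.031, -0.826, -0.001]
contact_force: [-2.8, 0.6, 6.6]
grip_width: 0.019
```

send_rows:
  series:
    - [[0,0,0],[0,0,0]]
    - [[0,0,0],[0,0,0]]
    - [[0,0,0],[0,0,0]]
    - [[0,0,0],[0,0,0]]
    - [[0,0,0],[0,0,0]]
    - [[0,0,0],[0,0,0]]
    - [[0,0,0],[0,0,0]]
    - [[0,0,0],[0,0,0]]
  fingers: 0

```text
clock: 22.4
tcp_pos: [0.6819, -0.0156, 0.1811]
orientation: [-3.031, -0.826, -0.0]
contact_force: [0.3, -0.3, 0.4]
grip_width: 0.0853
```

```bash
python3 - <<'E'
from h import *
T=tool();print(T.round(4),r.get_obs()['contact_force']); f=save('scene','s6.png');f2=save('wrist','w6.png')
a=cv2.convertScaleAbs(cv2.imread('pics/s6.png'),alpha=1.5);b=cv2.convertScaleAbs(cv2.imread('pics/w6.png'),alpha=1.8)
cv2.imwrite('pics/s6c.png',np.hstack([cv2.resize(a[145:285,300:440],None,fx=2.8,fy=2.8,interpolation=2),cv2.resize(b[120:260,250:390],None,fx=2.8,fy=2.8,interpolation=2)]))
E
```

```text
[[ 0.8617  0.5074  0.      0.6819]
 [ 0.5074 -0.8617  0.     -0.0156]
 [ 0.     -0.     -1.      0.1811]
 [ 0.      0.      0.      1.    ]] [ 0.32114283 -0.28536801  0.37677509]
```

View pics/s6c.png

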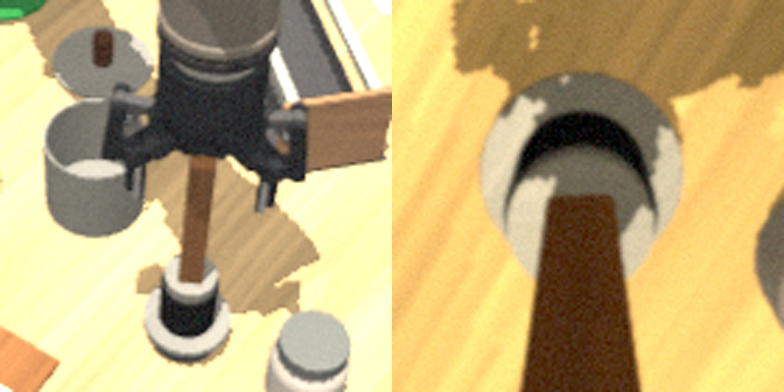

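send_rows:
  series:
    - [[0,0,-0.01],[0,0,0]]
    - [[0,0,-0.02],[0,0,0]]
    - [[0,0,-0.02],[0,0,0]]
    - [[0,0,-0.02],[0,0,0]]
    - [[0,0,-0.02],[0,0,0]]
    - [[0,0,-0.02],[0,0,0]]
    - [[0,0,-0.02],[0,0,0]]
    - [[-0.0117,-0.0308,0],[0,0,0]]
    - [[-0.0117,-0.0308,0],[0,0,0]]
    - [[-0.0117,-0.0308,0],[0,0,0]]
    - [[-0.0117,-0.0308,0],[0,0,0]]
    - [[-0.0117,-0.0308,0],[0,0,0]]
    - [[-0.0117,-0.0308,0],[0,0,0]]
    - [[-0.0117,-0.0308,0.0],[0,0,0]]
    - [[-0.0117,-0.0308,0.0],[0,0,0]]
    - [[-0.0117,-0.0308,0.0],[0,0,0]]
    - [[-0.0117,-0.0308,0.0],[0,0,0]]
    - [[0,0,0],[0,0,0]]
    - [[0,0,0],[0,0,0]]

```text
clock: 24.88
tcp_pos: [0.4254, 0.1899, 0.3116]
orientation: [-3.031, -0.825, -0.001]
contact_force: [-0.3, -1.2, 0.4]
grip_width: 0.0854
```

```bash
python3 - <<'E'
from h import *
T=tool();print(T.round(4)); f=save('scene','s7.png');f2=save('wrist','w7.png')
E
```

```text
[[ 8.621e-01  5.068e-01  7.000e-04  4.254e-01]
 [ 5.068e-01 -8.621e-01  3.000e-04  1.899e-01]
 [ 8.000e-04  1.000e-04 -1.000e+00  3.116e-01]
 [ 0.000e+00  0.000e+00  0.000e+00  1.000e+00]]
```

View pics/w7.png

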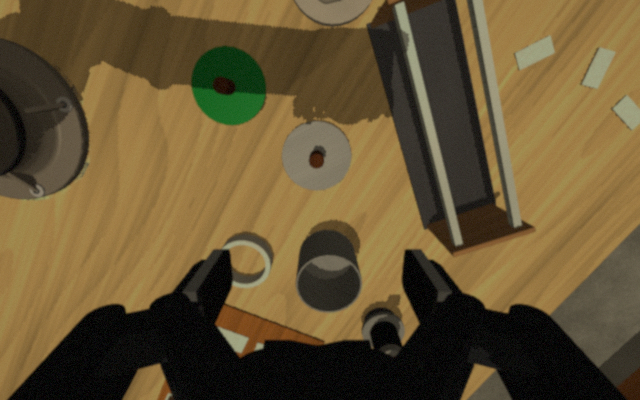

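View pics/s7.png

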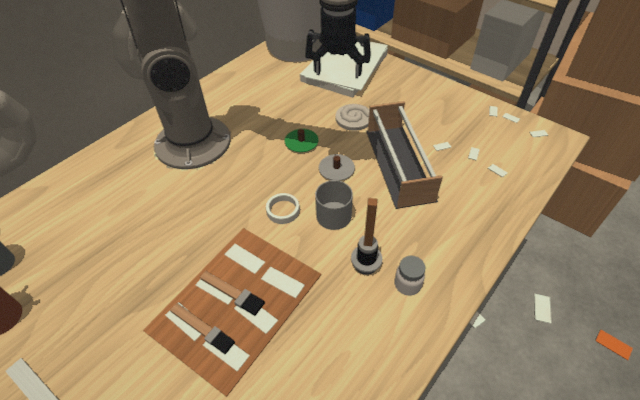

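```bash
python3 - <<'E'
from h import *
T=tool();f=grab_frame('wrist')
a=cv2.convertScaleAbs(cv2.imread('pics/w7.png'),alpha=1.8)
cv2.imwrite('pics/w7c.png',np.hstack([cv2.resize(a[110:205,270:365],None,fx=4.2,fy=4.2,interpolation=2),cv2.resize(a[222:317,280:375],None,fx=4.2,fy=4.2,interpolation=2)]))
E
```

```text
(no output)
```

View pics/w7c.png

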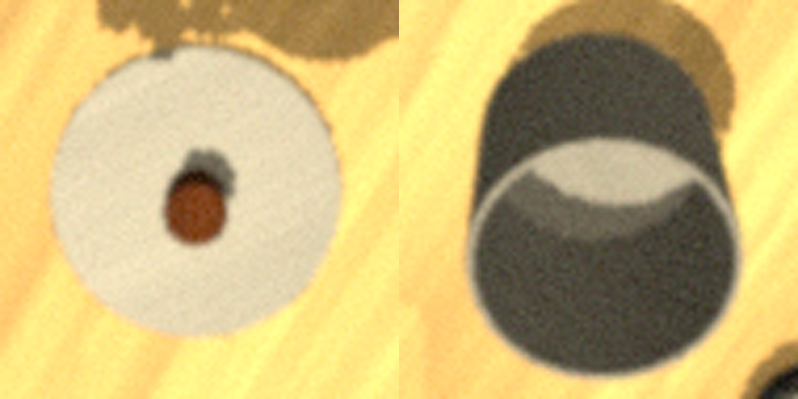

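```bash
python3 - <<'E'
from h import *
T=tool();f=grab_frame('wrist')
W=lambda L,z,o:[onz(f,o[0]+u/4.2,o[1]+v/4.2,z,T) for u,v in L]
a=W([(52,190),(342,190),(197,45),(197,335),(95,86),(300,86),(95,295),(300,293)],.012,(270,110));print('lid',circ(a),circ(a,.053))
k=W([(195,212)],.048,(270,110))[0];print('knob',k)
b=W([(71,250),(340,255),(205,138),(205,376),(105,175),(305,173),(105,340),(305,340)],.09,(280,222));print('tin',circ(b),circ(b,.048))
p=np.array([*k[:2],.02]);print('tool', T[:3,:3].T@(p-T[:3,3]))
E
```

```text
lid (array([0.42430697, 0.19211968, 0.05255362]), array([-0.0003, -0.0003, -0.0001, -0.0001,  0.0001,  0.0003,  0.0003,
        0.0001])) (array([0.42431344, 0.19210538]), array([-0.0007, -0.0007, -0.0005, -0.0006, -0.0004, -0.0001, -0.0001,
       -0.0004]))
knob [0.42356726 0.19203772 0.048     ]
tin (array([0.52571585, 0.05342582, 0.04680977]), array([-0.0008, -0.0009,  0.0001, -0.    ,  0.0006,  0.0003,  0.0002,
        0.0006])) (array([0.52575364, 0.05336975]), array([-0.002 , -0.0021, -0.0011, -0.0013, -0.0006, -0.0008, -0.001 ,
       -0.0006]))
tool [-0.00056331 -0.0031777   0.291258  ]
```

send_rows:
  series:
    - [[0,-0.003,0.01],[0,0,0]]
    - [[0,0,0.025],[0,0,0]]
    - [[0,0,0.025],[0,0,0]]
    - [[0,0,0.025],[0,0,0]]
    - [[0,0,0.025],[0,0,0]]
    - [[0,0,0.025],[0,0,0]]
    - [[0,0,0.025],[0,0,0]]
    - [[0,0,0.025],[0,0,0]]
    - [[0,0,0.025],[0,0,0]]
    - [[0,0,0.025],[0,0,0]]
    - [[0,0,0.02],[0,0,0]]
    - [[0,0,0.015],[0,0,0]]
    - [[0,0,0.01],[0,0,0]]
    - [[0,0,0.01],[0,0,0]]
    - [[0,0,0],[0,0,0]]
    - [[0,0,0],[0,0,0]]

```text
clock: 27.08
tcp_pos: [0.4235, 0.1932, 0.0214]
orientation: [-3.031, -0.826, -0.001]
contact_force: [0.2, 0.0, 1.0]
grip_width: 0.0856
```

```bash
python3 - <<'E'
from h import *
T=tool();print(T.round(4)); f=save('wrist','w8.png')
E
```

```text
[[ 8.618e-01  5.073e-01  5.000e-04  4.235e-01]
 [ 5.073e-01 -8.618e-01  4.000e-04  1.932e-01]
 [ 7.000e-04 -1.000e-04 -1.000e+00  2.140e-02]
 [ 0.000e+00  0.000e+00  0.000e+00  1.000e+00]]
```

View pics/w8.png

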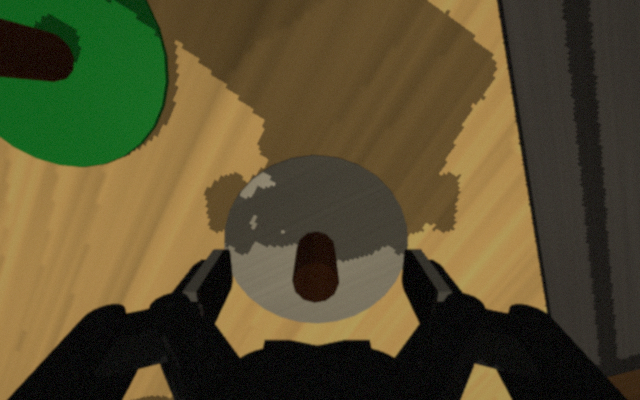

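send_rows:
  series:
    - [[0,0,0],[0,0,0]]
    - [[0,0,0],[0,0,0]]
    - [[0,0,0],[0,0,0]]
    - [[0,0,0],[0,0,0]]
    - [[0,0,0],[0,0,0]]
    - [[0,0,0],[0,0,0]]
    - [[0,0,0],[0,0,0]]
    - [[0,0,0],[0,0,0]]
    - [[0,0,0],[0,0,0]]
  fingers: 255
  grip_force: 80

```text
clock: 28.25
tcp_pos: [0.4233, 0.1931, 0.0215]
orientation: [-3.031, -0.826, -0.0]
contact_force: [-1.6, 0.5, 6.8]
grip_width: 0.0197
```

```bash
python3 - <<'E'
from h import *
T=tool();print(T.round(4)); f=save('wrist','w9.png')
k=onz(f,316,283,.048,T);print(k)
E
```

```text
[[ 8.618e-01  5.073e-01 -1.000e-04  4.233e-01]
 [ 5.073e-01 -8.618e-01  4.000e-04  1.931e-01]
 [ 1.000e-04 -4.000e-04 -1.000e+00  2.150e-02]
 [ 0.000e+00  0.000e+00  0.000e+00  1.000e+00]]
[0.4236942  0.19163953 0.048     ]
```

View pics/w9.png

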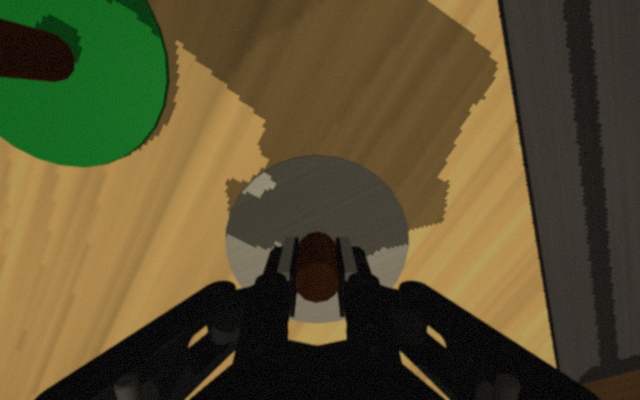

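send_rows:
  series:
    - [[0,0,-0.01],[0,0,0]]
    - [[0,0,-0.02],[0,0,0]]
    - [[0,0,-0.02],[0,0,0]]
    - [[0,0,-0.02],[0,0,0]]
    - [[0,0,-0.02],[0,0,0]]
    - [[0,0,-0.02],[0,0,0]]
    - [[0,0,-0.02],[0,0,0]]
    - [[0.0017,0.0171,0],[0,0,0]]
    - [[0.0017,0.0171,0],[0,0,0]]
    - [[0.0017,0.0171,0],[0,0,0]]
    - [[0.0017,0.0171,0],[0,0,0]]
    - [[0.0017,0.0171,0],[0,0,0]]
    - [[0.0017,0.0171,0],[0,0,0]]
    - [[0.0017,0.0171,0],[0,0,0]]
    - [[0.0017,0.0171,0],[0,0,0]]
    - [[0.0017,0.0171,0],[0,0,0]]
    - [[0.0017,0.0171,0],[0,0,0]]
    - [[0,0,0],[0,0,0]]
    - [[0,0,0],[0,0,0]]

```text
clock: 30.68
tcp_pos: [0.5242, 0.0548, 0.151]
orientation: [-3.03, -0.826, 0.001]
contact_force: [0.5, 0.1, -1.2]
grip_width: 0.0195
```

```bash
python3 - <<'E'
from h import *
T=tool();print(T.round(4)); f=save('scene','s10.png');f2=save('wrist','w10.png')
a=cv2.convertScaleAbs(cv2.imread('pics/s10.png'),alpha=1.3);b=cv2.convertScaleAbs(cv2.imread('pics/w10.png'),alpha=1.6)
cv2.imwrite('pics/s10c.png',np.hstack([cv2.resize(a[135:235,285:385],None,fx=4,fy=4,interpolation=2),cv2.resize(b[120:320,220:420],None,fx=2,fy=2,interpolation=2)]))
E
```

```text
[[ 8.616e-01  5.076e-01 -7.000e-04  5.242e-01]
 [ 5.076e-01 -8.616e-01  3.000e-04  5.480e-02]
 [-5.000e-04 -6.000e-04 -1.000e+00  1.510e-01]
 [ 0.000e+00  0.000e+00  0.000e+00  1.000e+00]]
```

View pics/s10c.png

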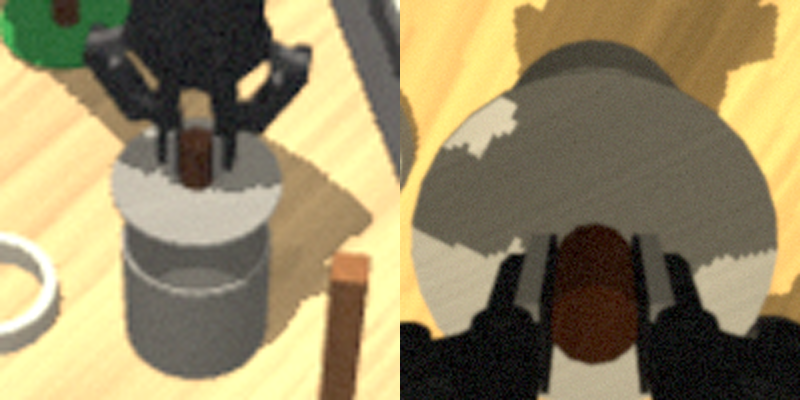

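```bash
python3 - <<'E'
from h import *
T=tool();f=grab_frame('wrist');s=grab_frame('scene')
S=lambda L,z:[onz(s,285+u/4,135+v/4,z) for u,v in L]
W=lambda L,z:[onz(f,220+u/2,120+v/2,z,T) for u,v in L]
zt=T[2,3]-.0135+.004
a=S([(111,185),(283,187),(197,246),(140,229),(255,231)],zt);b=S([(124,240),(271,240),(197,295),(150,281),(247,279)],.09)
print('S lid',circ(a,.053),'tin',circ(b,.048))
a=W([(12,225),(377,235),(195,70),(60,130),(325,125)],zt);print('W lid',circ(a,.053),circ(a))
E
```

```text
S lid (array([0.52634979, 0.05446611]), array([ 0.    , -0.0006, -0.    , -0.0005,  0.0005])) tin (array([0.52631039, 0.05454304]), array([-0.0014, -0.0012,  0.0008, -0.0002, -0.0006]))
W lid (array([0.5256712 , 0.05294219]), array([-0.0005, -0.0006,  0.001 , -0.0007, -0.0004])) (array([0.52508804, 0.05396604, 0.05210661]), array([ 0.0002,  0.0001,  0.0007, -0.0006, -0.0004]))
```

send_rows:
  series:
    - [[0,0,0.01],[0,0,0]]
    - [[0,0,0.01],[0,0,0]]
    - [[0,0,0.01],[0,0,0]]
    - [[0,0,0.006],[0,0,0]]
    - [[0,0,0.004],[0,0,0]]
    - [[0,0,0.003],[0,0,0]]
    - [[0,0,0.002],[0,0,0]]
    - [[0,0,0.0015],[0,0,0]]
    - [[0,0,0.001],[0,0,0]]
    - [[0,0,0],[0,0,0]]
    - [[0,0,0],[0,0,0]]

```text
clock: 32.25
tcp_pos: [0.5247, 0.0543, 0.1037]
orientation: [-3.031, -0.826, -0.0]
contact_force: [0.4, -0.5, -1.2]
grip_width: 0.0195
```

send_rows:
  series:
    - [[0,0,0.001],[0,0,0]]
    - [[0,0,0.0007],[0,0,0]]
    - [[0,0,0],[0,0,0]]
    - [[0,0,0],[0,0,0]]

```text
clock: 32.75
tcp_pos: [0.5248, 0.0544, 0.1034]
orientation: [-3.03, -0.825, -0.001]
contact_force: [-6.1, -0.2, 17.2]
grip_width: 0.0197
```

Seated (17 N reaction). Release and check.

send_rows:
  series:
    - [[0,0,-0.001],[0,0,0]]
    - [[0,0,0],[0,0,0]]
    - [[0,0,0],[0,0,0]]
    - [[0,0,0],[0,0,0]]
    - [[0,0,0],[0,0,0]]
    - [[0,0,0],[0,0,0]]
    - [[0,0,0],[0,0,0]]
    - [[0,0,0],[0,0,0]]
    - [[0,0,0],[0,0,0]]
    - [[0,0,-0.01],[0,0,0]]
    - [[0,0,-0.03],[0,0,0]]
    - [[0,0,-0.03],[0,0,0]]
    - [[0,0,-0.03],[0,0,0]]
    - [[0,0,-0.03],[0,0,0]]
    - [[0,0,-0.03],[0,0,0]]
    - [[0,0,-0.03],[0,0,0]]
    - [[0,0,-0.02],[0,0,0]]
    - [[0,0,0],[0,0,0]]
  fingers: 0

```text
clock: 35.0
tcp_pos: [0.5255, 0.0542, 0.3148]
orientation: [-3.031, -0.826, -0.006]
contact_force: [0.7, 0.2, 0.1]
grip_width: 0.0854
```

```bash
python3 - <<'E'
from h import *
T=tool();print(T.round(4)); f=save('scene','s11.png');f2=save('wrist','w11.png')
a=cv2.convertScaleAbs(cv2.imread('pics/s11.png'),alpha=1.3);b=cv2.convertScaleAbs(cv2.imread('pics/w11.png'),alpha=1.6)
cv2.imwrite('pics/s11c.png',np.hstack([cv2.resize(a[150:290,285:425],None,fx=2.8,fy=2.8,interpolation=2),cv2.resize(b[110:250,250:390],None,fx=2.8,fy=2.8,interpolation=2)]))
E
```

```text
[[ 8.618e-01  5.072e-01  3.500e-03  5.255e-01]
 [ 5.072e-01 -8.619e-01  1.500e-03  5.420e-02]
 [ 3.700e-03  5.000e-04 -1.000e+00  3.148e-01]
 [ 0.000e+00  0.000e+00  0.000e+00  1.000e+00]]
```

View pics/s11c.png

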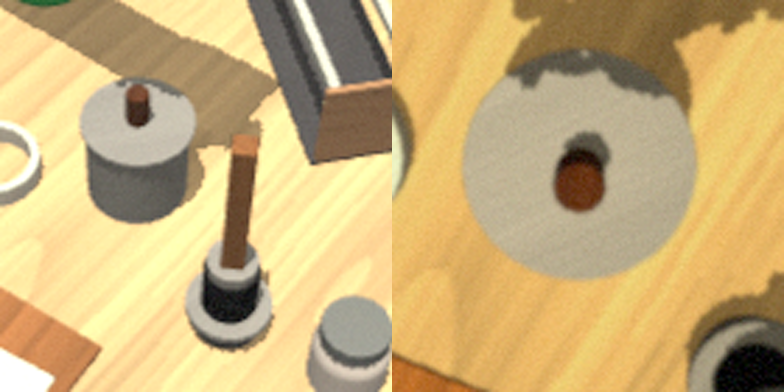

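send_rows:
  series:
    - [[-0.0232,0.0286,-0.003],[0,0,0]]
    - [[-0.0232,0.0286,-0.003],[0,0,0]]
    - [[-0.0232,0.0286,-0.003],[0,0,0]]
    - [[-0.0232,0.0286,-0.003],[0,0,0]]
    - [[-0.0232,0.0286,-0.003],[0,0,0]]
    - [[-0.0232,0.0286,-0.003],[0,0,0]]
    - [[-0.0232,0.0286,-0.003],[0,0,0]]
    - [[-0.0232,0.0286,-0.003],[0,0,0]]
    - [[-0.0232,0.0286,-0.003],[0,0,0]]
    - [[-0.0232,0.0286,-0.003],[0,0,0]]
    - [[0,0,0],[0,0,1]]
    - [[0,0,0],[0,0,1]]
    - [[0,0,0],[0,0,1]]
    - [[0,0,0],[0,0,1]]
    - [[0,0,0],[0,0,1]]
    - [[0,0,0],[0,0,1]]
    - [[0,0,0],[0,0,1]]
    - [[0,0,0],[0,0,1]]
    - [[0,0,0],[0,0,1]]
    - [[0,0,0],[0,0,1]]

```text
clock: 37.6
tcp_pos: [0.4693, -0.3095, 0.3417]
orientation: [-3.095, 0.537, 0.003]
contact_force: [-0.6, -0.1, 0.3]
grip_width: 0.0852
```

send_rows:
  series:
    - [[0,0,0],[0,0,1]]
    - [[0,0,0],[0,0,1]]
    - [[0,0,0],[0,0,1]]
    - [[0,0,0],[0,0,1]]
    - [[0,0,0],[0,0,1]]
    - [[0,0,0],[0,0,1]]
    - [[0,0,0],[0,0,1]]
    - [[0,0,0],[0,0,1]]
    - [[0,0,0],[0,0,1]]
    - [[0,0,0],[0,0,1]]
    - [[0,0,0],[0,0,1]]
    - [[0,0,0],[0,0,1]]
    - [[0,0,0],[0,0,0.5]]
    - [[0,0,0],[0,0,0]]
    - [[0,0,0],[0,0,0]]

```text
clock: 39.48
tcp_pos: [0.4698, -0.3098, 0.3427]
orientation: [-2.372, 2.06, 0.0]
contact_force: [-0.1, 0.5, -0.1]
grip_width: 0.085
```

```bash
python3 - <<'E'
from h import *
T=tool();print(T.round(4)); f2=save('wrist','w12.png');save('top','t12.png')
E
```

```text
[[ 1.399e-01 -9.902e-01 -2.000e-04  4.698e-01]
 [-9.902e-01 -1.399e-01  2.000e-04 -3.098e-01]
 [-2.000e-04  2.000e-04 -1.000e+00  3.427e-01]
 [ 0.000e+00  0.000e+00  0.000e+00  1.000e+00]]
```

View pics/w12.png

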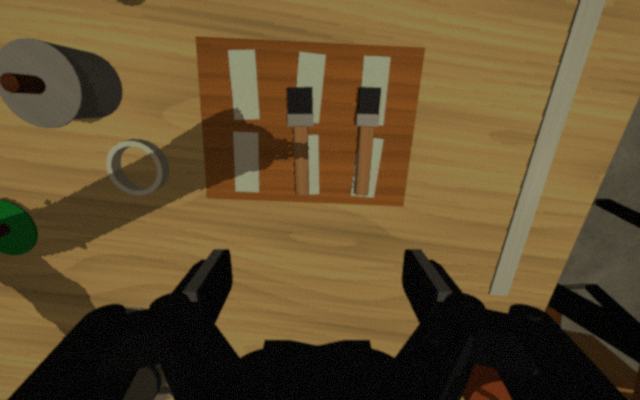

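View pics/t12.png

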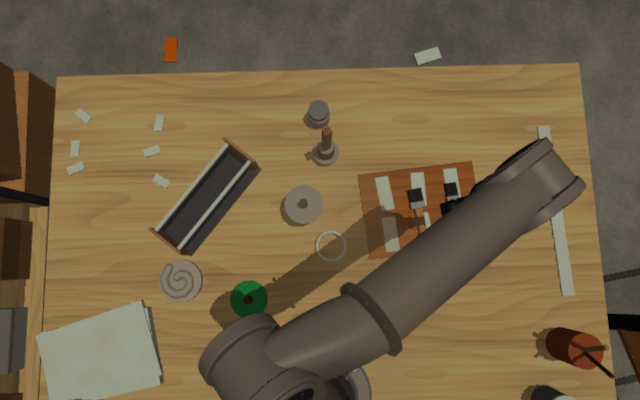

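Brushes seen at wrist px (300,140) and (366,140). Enlarge and measure.

```bash
python3 - <<'E'
import cv2
b=cv2.convertScaleAbs(cv2.imread('pics/w12.png'),alpha=1.8)
cv2.imwrite('pics/w12c.png',cv2.resize(b[80:204,275:405],None,fx=4.8,fy=4.8,interpolation=2))
E
```

```text
(no output)
```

View pics/w12c.png

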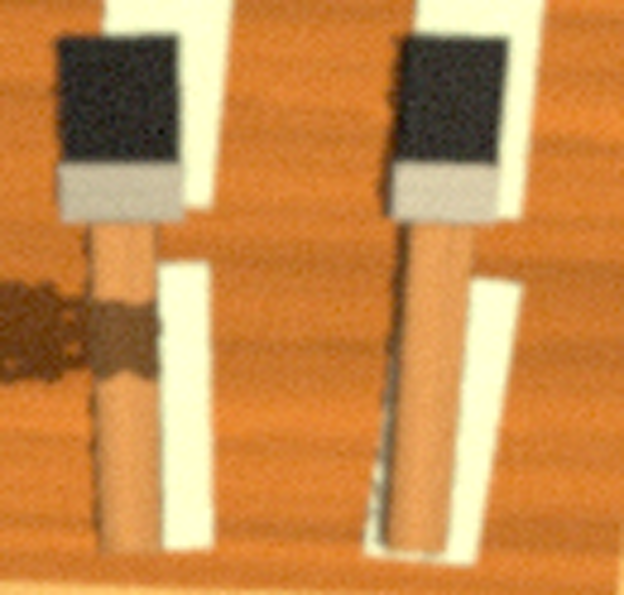

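```bash
python3 - <<'E'
from h import *
T=tool();f=grab_frame('wrist')
P=lambda u,v:onz(f,275+u/4.8,80+v/4.8,.018,T)
for n,c in dict(A=[(57,37),(179,35),(100,549),(163,549)],B=[(408,37),(508,37),(387,549),(447,551)]).items():
    p=[P(*x) for x in c];h=(p[0]+p[1])/2;t=(p[2]+p[3])/2;d=h-t
    print(n,'centre',((h+t)/2).round(4),'len',np.linalg.norm(d).round(4),'yaw',np.degrees(np.arctan2(d[1],d[0])).round(2),'w',np.linalg.norm(p[1]-p[0]).round(4),np.linalg.norm(p[3]-p[2]).round(4))
    g=(h+t)/2; g[2]=.006; print('  tool',(T[:3,:3].T@(g-T[:3,3])).round(4))
print('toolx yaw',np.degrees(np.arctan2(T[1,0],T[0,0])))
E
```

```text
A centre [ 0.4845 -0.2825  0.018 ] len 0.1672 yaw 8.68 w 0.0381 0.0219
  tool [-0.0249 -0.0183  0.3369]
B centre [ 0.4986 -0.3842  0.018 ] len 0.1673 yaw 6.31 w 0.0312 0.0209
  tool [ 0.0777 -0.0181  0.3368]
toolx yaw -81.97993160248801
```

send_rows:
  series:
    - [[-0.0125,-0.0092,0.03],[0,0,-0.13]]
    - [[-0.0124,-0.0091,0.03],[0,0,0]]
    - [[0,0,0.035],[0,0,0]]
    - [[0,0,0.035],[0,0,0]]
    - [[0,0,0.035],[0,0,0]]
    - [[0,0,0.035],[0,0,0]]
    - [[0,0,0.035],[0,0,0]]
    - [[0,0,0.03],[0,0,0]]
    - [[0,0,0.02],[0,0,0]]
    - [[0,0,0.01],[0,0,0]]
    - [[0,0,0],[0,0,0]]
    - [[0,0,0],[0,0,0]]

```text
clock: 41.12
tcp_pos: [0.4849, -0.283, 0.0488]
orientation: [-2.382, 2.048, -0.002]
contact_force: [-0.1, 0.4, -0.4]
grip_width: 0.0853
```

```bash
python3 - <<'E'
from h import *
T=tool();print(T.round(4)); f2=save('wrist','w13.png')
E
```

```text
[[ 1.503e-01 -9.886e-01  1.400e-03  4.849e-01]
 [-9.886e-01 -1.503e-01 -7.000e-04 -2.830e-01]
 [ 9.000e-04 -1.200e-03 -1.000e+00  4.880e-02]
 [ 0.000e+00  0.000e+00  0.000e+00  1.000e+00]]
```

View pics/w13.png

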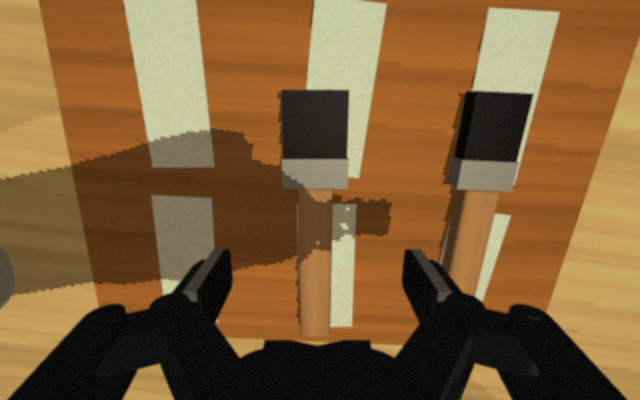

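send_rows:
  series:
    - [[0,0,0.015],[0,0,0]]
    - [[0,0,0.012],[0,0,0]]
    - [[0,0,0.01],[0,0,0]]
    - [[0,0,0.0045],[0,0,0]]
    - [[0,0,0],[0,0,0]]
    - [[0,0,0],[0,0,0]]

```text
clock: 41.92
tcp_pos: [0.4845, -0.2828, 0.0066]
orientation: [-2.382, 2.048, -0.001]
contact_force: [-1.1, 0.0, -0.6]
grip_width: 0.0855
```

send_rows:
  series:
    - [[0,0,0],[0,0,0]]
    - [[0,0,0],[0,0,0]]
    - [[0,0,0],[0,0,0]]
    - [[0,0,0],[0,0,0]]
    - [[0,0,0],[0,0,0]]
    - [[0,0,0],[0,0,0]]
    - [[0,0,0],[0,0,0]]
    - [[0,0,0],[0,0,0]]
    - [[0,0,0],[0,0,0]]
  fingers: 255
  grip_force: 60

```text
clock: 43.05
tcp_pos: [0.4845, -0.2828, 0.0067]
orientation: [-2.382, 2.048, -0.001]
contact_force: [-1.5, 0.9, 4.7]
grip_width: 0.0206
```

send_rows:
  series:
    - [[0,0,-0.005],[0,0,0]]
    - [[0,0,-0.02],[0,0,0]]
    - [[0,0,-0.025],[0,0,0]]
    - [[0,0,-0.03],[0,0,0]]
    - [[0,0,-0.03],[0,0,0]]
    - [[0,0,-0.03],[0,0,0]]
    - [[0,0,-0.03],[0,0,0]]
    - [[0,0,-0.03],[0,0,0]]
    - [[0,0,-0.03],[0,0,0]]
    - [[0,0,0],[0,0,0]]

```text
clock: 44.3
tcp_pos: [0.4849, -0.2836, 0.2391]
orientation: [-2.381, 2.048, -0.006]
contact_force: [-1.0, 0.0, -1.6]
grip_width: 0.0203
```

```bash
python3 - <<'E'
from h import *
T=tool();print(T.round(4)); f2=save('wrist','w14.png')
E
```

```text
[[ 0.1496 -0.9887  0.0039  0.4849]
 [-0.9887 -0.1496 -0.0014 -0.2836]
 [ 0.002  -0.0037 -1.      0.2391]
 [ 0.      0.      0.      1.    ]]
```

View pics/w14.png

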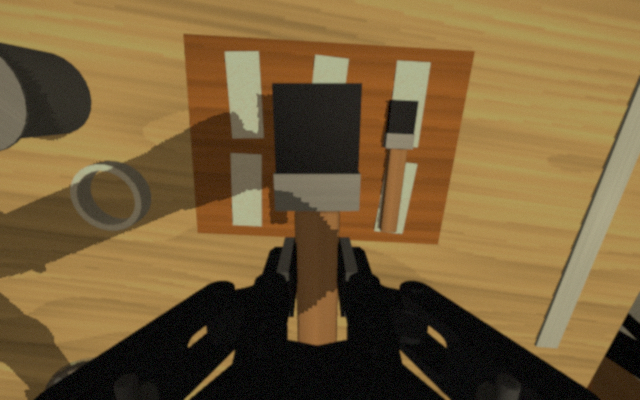

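```bash
python3 - <<'E'
import cv2,numpy as np
b=cv2.convertScaleAbs(cv2.imread('pics/w7.png'),alpha=1.6)
cv2.imwrite('pics/r1.png',cv2.resize(b[0:260,360:540],None,fx=2.3,fy=2.3,interpolation=2))
b=cv2.convertScaleAbs(cv2.imread('pics/s11.png'),alpha=1.3)
cv2.imwrite('pics/r2.png',cv2.resize(b[95:215,360:450],None,fx=5,fy=5,interpolation=2))
E
```

```text
(no output)
```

View pics/r1.png

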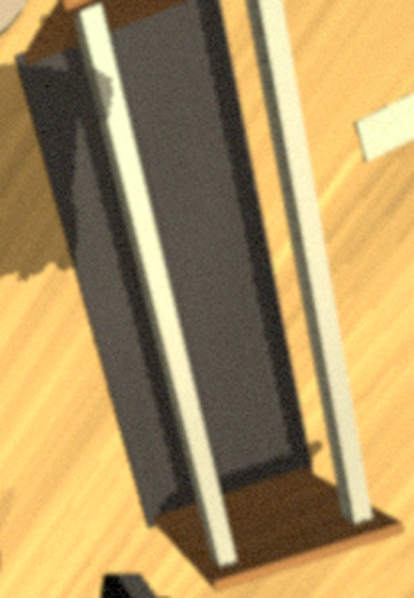

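View pics/r2.png

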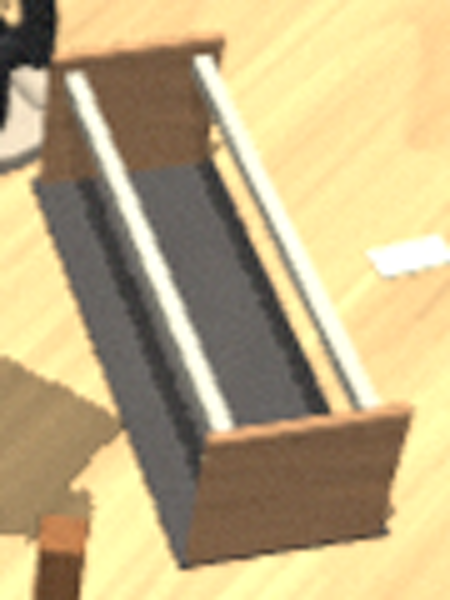

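```bash
python3 - <<'E'
from h import *
T=np.array([[.8621,.5068,.0007,.4254],[.5068,-.8621,.0003,.1899],[.0008,.0001,-1,.3116],[0,0,0,1]])
f=grab_frame('wrist');s=grab_frame('scene');t=grab_frame('top')
W=lambda u,v:onz(f,360+u/2.3,v/2.3,.09,T)[:2]
S=lambda u,v:onz(s,360+u/5,95+v/5,.09)[:2]
Tp=lambda u,v:onz(t,145+u/3.3,95+v/3.3,.09)[:2]
for n,(a,b,c,d) in dict(W=(W(92,8),W(226,563),W(271,0),W(359,520)),S=(S(75,75),S(222,428),S(203,58),S(370,405)),T=(Tp(40,445),Tp(270,165),Tp(113,507),Tp(346,222))).items():
    print(n,a.round(4),b.round(4),c.round(4),d.round(4))
    u1=(b-a)/np.linalg.norm(b-a);u2=(d-c)/np.linalg.norm(d-c);u=(u1+u2);u/=np.linalg.norm(u);nn=np.array([-u[1],u[0]])
    print('  yaw',np.degrees(np.arctan2(u1[1],u1[0])),np.degrees(np.arctan2(u2[1],u2[0])),'gap',(c-a)@nn,(d-b)@nn,'len',np.linalg.norm(b-a),'mid rail1',(a+b)/2,'mid rail2',(c+d)/2, 'ctr n', ((a+b+c+d)/4)@nn)
E
```

```text
W [0.411  0.3919] [0.6469 0.1969] [0.4814 0.4371] [0.6964 0.2582]
  yaw -39.58153821698484 -39.763787263788586 gap 0.07975910750990732 0.0788273442155068 len 0.3060985253047731 mid rail1 [0.52894889 0.29437413] mid rail2 [0.58889459 0.34767233] ctr n 0.6039089413763539
S [0.4116 0.3928] [0.6392 0.2044] [0.4627 0.4547] [0.6902 0.2667]
  yaw -39.6188602688428 -39.57482986000967 gap 0.08029125599228852 0.08051815640802579 len 0.2954557258031098 mid rail1 [0.52538883 0.29856868] mid rail2 [0.57646295 0.36066862] ctr n 0.6051371061647361
T [0.4609 0.4488] [0.6917 0.2604] [0.4086 0.3882] [0.6409 0.1968]
  yaw -39.21944584223889 -39.4829301219946 gap -0.08002090190342995 -0.08139813397507184 len 0.29794842260153936 mid rail1 [0.5762899  0.35462012] mid rail2 [0.5247776  0.29248559] ctr n 0.5992730388214361
```

send_rows:
  series:
    - [[-0.02,0,-0.015],[0,0,0]]
    - [[-0.044,-0.0086,-0.015],[0,0,0]]
    - [[-0.044,-0.0086,0],[0,0,0]]
    - [[-0.044,-0.0086,0],[0,0,0]]
    - [[-0.044,-0.0086,0],[0,0,0]]
    - [[-0.044,-0.0086,0],[0,0,0]]
    - [[-0.044,-0.0086,0],[0,0,0]]
    - [[-0.044,-0.0086,0],[0,0,0]]
    - [[-0.044,-0.0086,0],[0,0,0]]
    - [[-0.044,-0.0086,0],[0,0,0]]
    - [[-0.044,-0.0086,0],[0,0,0]]
    - [[-0.044,-0.0086,0],[0,0,0]]
    - [[-0.044,-0.0086,0],[0,0,0]]
    - [[-0.044,-0.0086,0],[0,0,0]]
    - [[-0.044,-0.0081,0],[0,0,0]]

```text
clock: 46.38
tcp_pos: [0.5068, 0.3654, 0.2652]
orientation: [2.381, -2.047, -0.0]
contact_force: [0.4, 0.1, -0.4]
grip_width: 0.0204
```

send_rows:
  series:
    - [[0,0,0],[0,0,-0.928]]
    - [[0,0,0],[0,0,-0.928]]
    - [[0,0,0],[0,0,-0.928]]
    - [[0,0,0],[0,0,-0.928]]
    - [[0,0,0],[0,0,-0.928]]
    - [[0,0,0],[0,0,-0.928]]
    - [[0,0,0],[0,0,-0.928]]
    - [[0,0,0],[0,0,-0.928]]
    - [[0,0,0],[0,0,-0.928]]
    - [[0,0,0],[0,0,0]]
    - [[0,0,0],[0,0,0]]

```text
clock: 47.75
tcp_pos: [0.5071, 0.364, 0.2658]
orientation: [2.954, -1.067, -0.001]
contact_force: [-0.3, -0.1, -1.0]
grip_width: 0.0206
```

```bash
python3 - <<'E'
from h import *
T=tool();print(T.round(4),np.degrees(np.arctan2(T[1,0],T[0,0]))); f2=save('wrist','w15.png')
print((T[:3,:3].T@(np.array([.5083,.3634,.13])-T[:3,3])).round(4))
E
```

```text
[[ 7.693e-01 -6.388e-01 -8.000e-04  5.071e-01]
 [-6.388e-01 -7.693e-01 -7.000e-04  3.640e-01]
 [-2.000e-04  1.000e-03 -1.000e+00  2.658e-01]
 [ 0.000e+00  0.000e+00  0.000e+00  1.000e+00]] -39.70502083752676
[ 0.0013 -0.0004  0.1358]
```

View pics/w15.png

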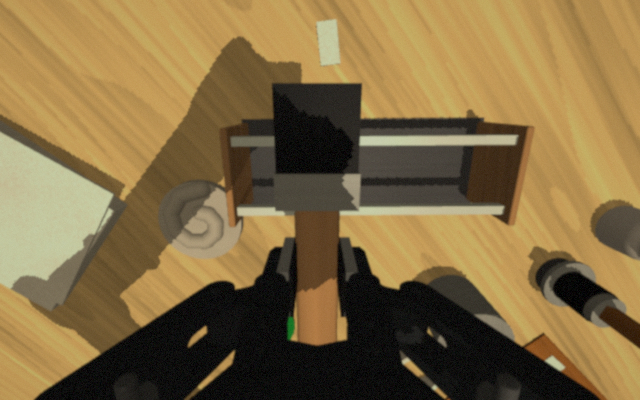

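```bash
python3 - <<'E'
from h import *
T=tool();f=grab_frame('wrist')
a=f['frame'].astype(int).sum(2)
for c in (255,380,420,460):
    col=a[115:230,c]; print(c,[ (115+i,int(col[i])) for i in range(len(col)) if col[i]>330])
n=np.array([.6388,.7693])
for c in((420,210.5),(420,141),(255,210.5),(255,141)):
    p=onz(f,*c,.09,T);print(c,p.round(4),p[:2]@n, (T[:3,:3].T@(p-T[:3,3])).round(4))
E
```

```text
255 [(207, 402), (208, 502), (209, 546), (210, 552), (211, 550), (212, 555), (213, 556), (214, 545), (215, 520), (216, 488), (217, 462), (218, 466), (219, 453), (220, 452), (221, 452), (222, 445), (223, 428), (224, 404), (225, 402), (226, 392), (227, 409), (228, 412), (229, 412)]
380 [(115, 434), (116, 432), (117, 421), (118, 342), (136, 457), (137, 551), (138, 576), (139, 572), (140, 578), (141, 572), (142, 573), (143, 580), (144, 549), (145, 446), (206, 368), (207, 492), (208, 556), (209, 561), (210, 572), (211, 571), (212, 554), (213, 560), (214, 544), (215, 499), (216, 467), (217, 446), (218, 459), (219, 460), (220, 462), (221, 461), (222, 468), (223, 465), (224, 461), (225, 458), (226, 451), (227, 452), (228, 449), (229, 451)]
420 [(115, 443), (116, 423), (117, 347), (136, 453), (137, 535), (138, 559), (139, 554), (140, 555), (141, 559), (142, 564), (143, 560), (144, 530), (145, 407), (206, 403), (207, 500), (208, 539), (209, 546), (210, 544), (211, 537), (212, 545), (213, 541), (214, 522), (215, 486), (216, 457), (217, 454), (218, 456), (219, 441), (220, 450), (221, 444), (222,
[... 167 characters left out ...]
 (138, 537), (139, 537), (140, 538), (141, 536), (142, 532), (143, 518), (144, 469), (145, 358), (206, 432), (207, 508), (208, 526), (209, 523), (210, 533), (211, 526), (212, 526), (213, 523), (214, 491), (215, 457), (216, 441), (217, 442), (218, 448), (219, 445), (220, 454), (221, 461), (222, 461), (223, 465), (224, 471), (225, 473), (226, 467), (227, 467), (228, 467), (229, 463)]
(420, 210.5) [0.5736 0.2573 0.09  ] 0.564398476972084 [0.1193 0.0396 0.176 ]
(420, 141) [0.6179 0.3238 0.09  ] 0.6438095348268335 [ 0.1109 -0.0398  0.176 ]
(255, 210.5) [0.4267 0.379  0.09  ] 0.5641151111947804 [-0.0715  0.0398  0.176 ]
(255, 141) [0.4812 0.437  0.09  ] 0.6435646924499506 [-0.0666 -0.0396  0.1759]
```

```bash
python3 - <<'E'
from h import *
T=tool();f=grab_frame('wrist')
for y in(-.085,-.028): print(proj(f,T[:3,:3]@np.array([0,y,-.0113])+T[:3,3],T))
for y in(-.085,-.028): print(proj(f,T[:3,:3]@np.array([0,y,-.0113+.014])+T[:3,3],T))
E
```

```text
(np.float64(316.96340071360174), np.float64(82.54195876795738))
(np.float64(316.83130997890134), np.float64(210.58298260125207))
(np.float64(316.95964879879676), np.float64(84.85028478387856))
(np.float64(316.8395194335781), np.float64(201.44340698997678))
```

send_rows:
  series:
    - [[0.0013,0,0.01],[0,0,0]]
    - [[0,0,0.02],[0,0,0]]
    - [[0,0,0.025],[0,0,0]]
    - [[0,0,0.025],[0,0,0]]
    - [[0,0,0.025],[0,0,0]]
    - [[0,0,0.025],[0,0,0]]
    - [[0,0,0.02],[0,0,0]]
    - [[0,0,0.01],[0,0,0]]
    - [[0,0,0.006],[0,0,0]]
    - [[0,0,0.004],[0,0,0]]
    - [[0,0,0.0015],[0,0,0]]
    - [[0,0,0.001],[0,0,0]]
    - [[0,0,0],[0,0,0]]
    - [[0,0,0],[0,0,0]]

```text
clock: 49.65
tcp_pos: [0.5085, 0.3635, 0.0941]
orientation: [-2.956, 1.064, -0.0]
contact_force: [0.4, 0.6, -1.4]
grip_width: 0.0205
```

send_rows:
  series:
    - [[0,0,0.001],[0,0,0]]
    - [[0,0,0.001],[0,0,0]]
    - [[0,0,0],[0,0,0]]
    - [[0,0,0],[0,0,0]]

```text
clock: 50.15
tcp_pos: [0.5084, 0.3635, 0.0927]
orientation: [-2.955, 1.064, 0.001]
contact_force: [-3.0, -0.5, 7.4]
grip_width: 0.0204
```

send_rows:
  series:
    - [[0,0,0],[0,0,0]]
    - [[0,0,0],[0,0,0]]
    - [[0,0,0],[0,0,0]]
    - [[0,0,0],[0,0,0]]
    - [[0,0,0],[0,0,0]]
    - [[0,0,0],[0,0,0]]
    - [[0,0,0],[0,0,0]]
    - [[0,0,0],[0,0,0]]
    - [[0,0,-0.01],[0,0,0]]
    - [[0,0,-0.03],[0,0,0]]
    - [[0,0,-0.03],[0,0,0]]
    - [[0,0,-0.03],[0,0,0]]
    - [[0,0,-0.03],[0,0,0]]
    - [[0,0,-0.03],[0,0,0]]
    - [[0,0,-0.03],[0,0,0]]
    - [[0,0,-0.03],[0,0,0]]
    - [[0,0,0],[0,0,0]]
  fingers: 0

```text
clock: 52.28
tcp_pos: [0.5097, 0.3634, 0.3149]
orientation: [-2.952, 1.064, -0.004]
contact_force: [0.9, 0.6, -0.3]
grip_width: 0.0851
```

```bash
python3 - <<'E'
from h import *
T=tool();print(T.round(4)); f2=save('wrist','w16.png');save('scene','s16.png')
E
```

```text
[[ 7.702e-01 -6.378e-01  3.600e-03  5.097e-01]
 [-6.378e-01 -7.702e-01  3.000e-03  3.634e-01]
 [ 9.000e-04 -4.600e-03 -1.000e+00  3.149e-01]
 [ 0.000e+00  0.000e+00  0.000e+00  1.000e+00]]
```

View pics/w16.png

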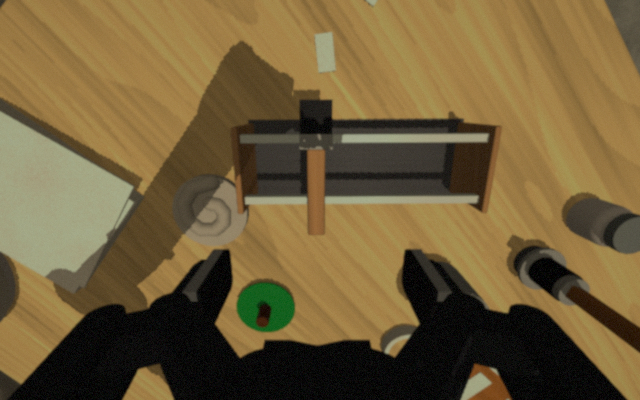

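View pics/s16.png

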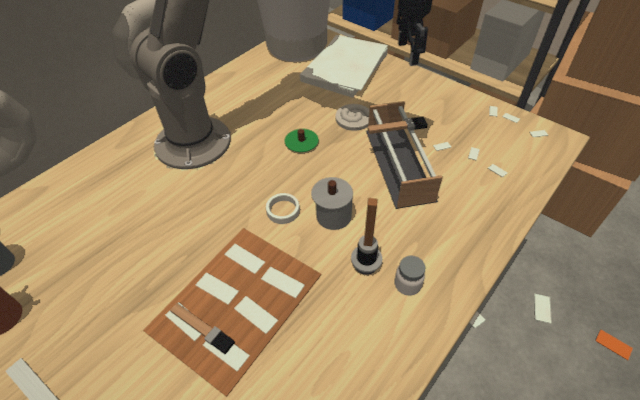

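send_rows:
  series:
    - [[0.0312,0.0389,0],[0,0,0]]
    - [[0.0312,0.0389,0],[0,0,0]]
    - [[0.0312,0.0389,0],[0,0,0]]
    - [[0.0312,0.0389,0],[0,0,0]]
    - [[0.0312,0.0389,0],[0,0,0]]
    - [[0.0312,0.0389,0],[0,0,0]]
    - [[0.0312,0.0389,0],[0,0,0]]
    - [[0.0312,0.0389,0],[0,0,0]]
    - [[0.0312,0.0389,0],[0,0,0]]
    - [[0.0312,0.0389,0],[0,0,0]]
    - [[0.0312,0.0389,0],[0,0,0]]
    - [[0.0312,0.0389,0],[0,0,0]]
    - [[0.0312,0.0389,0],[0,0,0]]
    - [[0.0312,0.0389,0],[0,0,0]]
    - [[0.0312,0.0389,0],[0,0,0]]

```text
clock: 54.25
tcp_pos: [0.4966, -0.3855, 0.3105]
orientation: [-2.955, 1.064, 0.003]
contact_force: [0.6, 0.2, 0.2]
grip_width: 0.0852
```

send_rows:
  series:
    - [[0,0,0],[0,0,0.98]]
    - [[0,0,0],[0,0,0.98]]
    - [[0,0,0],[0,0,0.98]]
    - [[0,0,0],[0,0,0.98]]
    - [[0,0,0],[0,0,0.98]]
    - [[0,0,0],[0,0,0.98]]
    - [[0,0,0],[0,0,0.98]]
    - [[0,0,0],[0,0,0.98]]
    - [[0,0,0],[0,0,0.98]]
    - [[0,0,0],[0,0,0]]
    - [[0,0,0],[0,0,0]]

```text
clock: 55.62
tcp_pos: [0.4968, -0.3843, 0.3113]
orientation: [2.342, -2.094, -0.002]
contact_force: [-0.2, -0.2, -0.2]
grip_width: 0.0856
```

```bash
python3 - <<'E'
from h import *
T=tool();print(T.round(4)); f2=save('wrist','w17.png')
b=cv2.convertScaleAbs(cv2.imread('pics/w17.png'),alpha=1.7)
cv2.imwrite('pics/w17c.png',cv2.resize(b[50:250,220:420],None,fx=3,fy=3,interpolation=2))
E
```

```text
[[ 1.112e-01 -9.938e-01 -9.000e-04  4.968e-01]
 [-9.938e-01 -1.112e-01  5.000e-04 -3.843e-01]
 [-6.000e-04  8.000e-04 -1.000e+00  3.113e-01]
 [ 0.000e+00  0.000e+00  0.000e+00  1.000e+00]]
```

View pics/w17c.png

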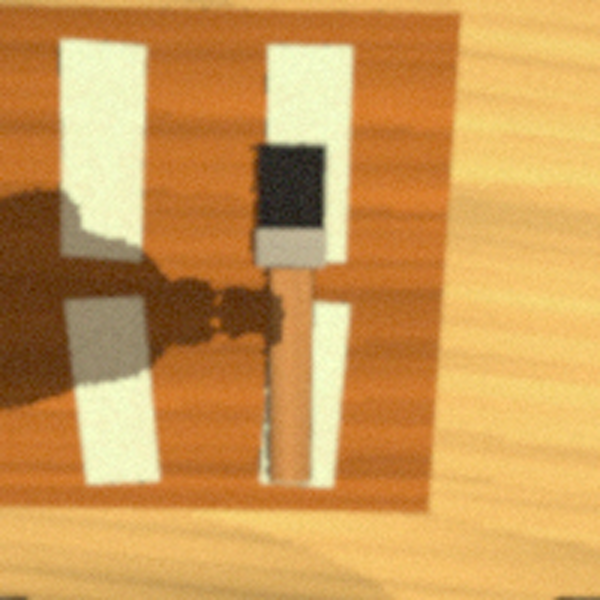

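```bash
python3 - <<'E'
from h import *
T=tool();f=grab_frame('wrist')
P=lambda u,v:onz(f,220+u/3,50+v/3,.018,T)
p=[P(*x) for x in((257,145),(326,145),(270,481),(311,482))];h=(p[0]+p[1])/2;t=(p[2]+p[3])/2;d=h-t
print((h+t)/2,np.linalg.norm(d),np.degrees(np.arctan2(d[1],d[0])))
g=(h+t)/2; g[2]=.0065; print('  tool',(T[:3,:3].T@(g-T[:3,3])).round(4),np.degrees(np.arctan2(T[1,0],T[0,0])))
E
```

```text
[ 0.49843155 -0.38431177  0.018     ] 0.16830977044988618 6.266373701327484
  tool [ 3.00e-04 -1.70e-03  3.05e-01] -83.62990341454643
```

send_rows:
  series:
    - [[0,-0.0017,0.02],[0,0,0]]
    - [[0,0,0.035],[0,0,0]]
    - [[0,0,0.035],[0,0,0]]
    - [[0,0,0.035],[0,0,0]]
    - [[0,0,0.035],[0,0,0]]
    - [[0,0,0.035],[0,0,0]]
    - [[0,0,0.035],[0,0,0]]
    - [[0,0,0.03],[0,0,0]]
    - [[0,0,0.02],[0,0,0]]
    - [[0,0,0.015],[0,0,0]]
    - [[0,0,0.0095],[0,0,0]]
    - [[0,0,0],[0,0,0]]
    - [[0,0,0],[0,0,0]]

```text
clock: 57.35
tcp_pos: [0.4991, -0.3848, 0.0082]
orientation: [-2.34, 2.096, -0.002]
contact_force: [0.6, -0.5, -0.1]
grip_width: 0.0857
```

send_rows:
  series:
    - [[0,0,0],[0,0,0]]
    - [[0,0,0],[0,0,0]]
    - [[0,0,0],[0,0,0]]
    - [[0,0,0],[0,0,0]]
    - [[0,0,0],[0,0,0]]
    - [[0,0,0],[0,0,0]]
    - [[0,0,0],[0,0,0]]
    - [[0,0,0],[0,0,0]]
    - [[0,0,0],[0,0,0]]
  fingers: 255
  grip_force: 60

```text
clock: 58.48
tcp_pos: [0.4989, -0.3846, 0.0078]
orientation: [-2.34, 2.096, -0.001]
contact_force: [-0.6, 0.0, 6.9]
grip_width: 0.02
```

send_rows:
  series:
    - [[0,0,-0.005],[0,0,0]]
    - [[0,0,-0.02],[0,0,0]]
    - [[0,0,-0.03],[0,0,0]]
    - [[0,0,-0.035],[0,0,0]]
    - [[0,0,-0.035],[0,0,0]]
    - [[0,0,-0.035],[0,0,0]]
    - [[0,0,-0.035],[0,0,0]]
    - [[0,0,-0.035],[0,0,0]]
    - [[0,0,-0.035],[0,0,0]]
    - [[0,0,0],[0,0,0]]
    - [[0,0,0],[0,0,0]]

```text
clock: 59.85
tcp_pos: [0.4984, -0.3838, 0.2722]
orientation: [-2.34, 2.096, 0.001]
contact_force: [0.4, 0.4, -1.1]
grip_width: 0.0201
```

```bash
python3 - <<'E'
from h import *
T=tool();print(T.round(4))
g=np.array([.6007,.2869,T[2,3]+.01]); print('  tool',(T[:3,:3].T@(g-T[:3,3])).round(4))
E
```

```text
[[ 1.096e-01 -9.940e-01 -1.000e-04  4.984e-01]
 [-9.940e-01 -1.096e-01  9.000e-04 -3.838e-01]
 [-9.000e-04 -0.000e+00 -1.000e+00  2.722e-01]
 [ 0.000e+00  0.000e+00  0.000e+00  1.000e+00]]
  tool [-0.6555 -0.1752 -0.0094]
```

send_rows:
  series:
    - [[-0.0437,-0.01168,-0.002],[0,0,0]]
    - [[-0.0437,-0.01168,-0.002],[0,0,0]]
    - [[-0.0437,-0.01168,-0.002],[0,0,0]]
    - [[-0.0437,-0.01168,-0.002],[0,0,0]]
    - [[-0.0437,-0.01168,-0.002],[0,0,0]]
    - [[-0.0437,-0.01168,0],[0,0,0]]
    - [[-0.0437,-0.01168,0],[0,0,0]]
    - [[-0.0437,-0.01168,0],[0,0,0]]
    - [[-0.0437,-0.01168,0],[0,0,0]]
    - [[-0.0437,-0.01168,0],[0,0,0]]
    - [[-0.0437,-0.01168,0],[0,0,0]]
    - [[-0.0437,-0.01168,0],[0,0,0]]
    - [[-0.0437,-0.01168,0],[0,0,0]]
    - [[-0.0437,-0.01168,0],[0,0,0]]
    - [[-0.0437,-0.01168,0],[0,0,0]]

```text
clock: 61.72
tcp_pos: [0.6002, 0.2879, 0.2809]
orientation: [2.338, -2.095, -0.002]
contact_force: [2.4, 0.3, -0.3]
grip_width: 0.02
```

send_rows:
  series:
    - [[0,0,0],[0,0,-0.978]]
    - [[0,0,0],[0,0,-0.978]]
    - [[0,0,0],[0,0,-0.978]]
    - [[0,0,0],[0,0,-0.978]]
    - [[0,0,0],[0,0,-0.978]]
    - [[0,0,0],[0,0,-0.978]]
    - [[0,0,0],[0,0,-0.978]]
    - [[0,0,0],[0,0,-0.978]]
    - [[0,0,0],[0,0,-0.978]]
    - [[0,0,0],[0,0,0]]
    - [[0,0,0],[0,0,0]]

```text
clock: 63.1
tcp_pos: [0.6005, 0.2864, 0.2817]
orientation: [2.953, -1.069, -0.001]
contact_force: [0.3, -0.4, -0.1]
grip_width: 0.0203
```

```bash
python3 - <<'E'
from h import *
T=tool();print(T.round(4),np.degrees(np.arctan2(T[1,0],T[0,0]))); f=save('wrist','w18.png')
a=f['frame'].astype(int).sum(2)
for c in (220,255,380,410):
    col=a[115:225,c]; print(c,[115+i for i in range(len(col)) if col[i]>490])
print((T[:3,:3].T@(np.array([.6007,.2869,.0937])-T[:3,3])).round(4))
for y in(-.085,-.028): print(proj(f,T[:3,:3]@np.array([0,y,-.0105])+T[:3,3],T))
E
```

```text
[[ 7.684e-01 -6.400e-01 -1.100e-03  6.005e-01]
 [-6.400e-01 -7.684e-01 -4.000e-04  2.864e-01]
 [-6.000e-04  1.100e-03 -1.000e+00  2.817e-01]
 [ 0.000e+00  0.000e+00  0.000e+00  1.000e+00]] -39.78863082772479
220 []
255 [203, 204, 205, 206, 207, 208, 209, 210]
380 [135, 136, 137, 138, 139, 140, 141, 202, 203, 204, 205, 206, 207, 208, 209]
410 []
[-1.00e-04 -7.00e-04  1.88e-01]
(np.float64(316.96245767027085), np.float64(82.68649861609963))
(np.float64(316.8311589498059), np.float64(210.01314298720794))
```

View pics/w18.png

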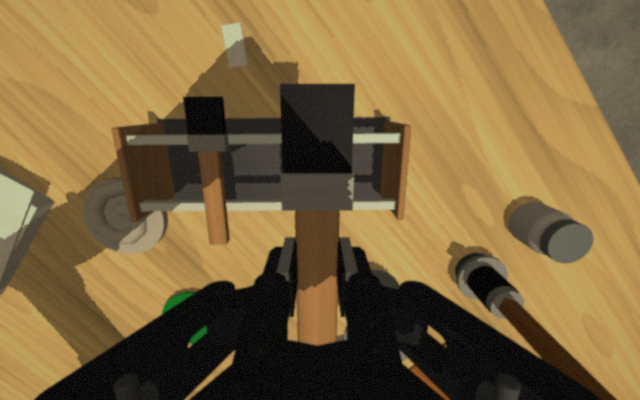

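```bash
python3 - <<'E'
from h import *
T=tool();f=grab_frame('wrist')
for c in((380,138),(380,205.5),(255,206.5)): 
    p=onz(f,*c,.09,T);print((T[:3,:3].T@(p-T[:3,3])).round(4))
E
```

```text
[ 0.071  -0.0413  0.1918]
[0.0763 0.039  0.1919]
[-0.0747  0.0405  0.1919]
```

send_rows:
  series:
    - [[0,-0.001,0.01],[0,0,0]]
    - [[0,0,0.025],[0,0,0]]
    - [[0,0,0.03],[0,0,0]]
    - [[0,0,0.03],[0,0,0]]
    - [[0,0,0.03],[0,0,0]]
    - [[0,0,0.025],[0,0,0]]
    - [[0,0,0.015],[0,0,0]]
    - [[0,0,0.01],[0,0,0]]
    - [[0,0,0.006],[0,0,0]]
    - [[0,0,0.004],[0,0,0]]
    - [[0,0,0.0015],[0,0,0]]
    - [[0,0,0.001],[0,0,0]]
    - [[0,0,0],[0,0,0]]
    - [[0,0,0],[0,0,0]]

```text
clock: 64.95
tcp_pos: [0.6017, 0.2873, 0.0951]
orientation: [-2.955, 1.066, -0.0]
contact_force: [0.6, -0.0, -1.5]
grip_width: 0.02
```

send_rows:
  series:
    - [[0,0,0.001],[0,0,0]]
    - [[0,0,0],[0,0,0]]
    - [[0,0,0],[0,0,0]]

```text
clock: 65.32
tcp_pos: [0.6015, 0.2872, 0.0939]
orientation: [2.955, -1.067, -0.0]
contact_force: [-1.0, 0.7, -1.4]
grip_width: 0.0199
```

send_rows:
  series:
    - [[0,0,0.001],[0,0,0]]
    - [[0,0,0],[0,0,0]]
    - [[0,0,0],[0,0,0]]

```text
clock: 65.7
tcp_pos: [0.6016, 0.2872, 0.0938]
orientation: [-2.954, 1.066, 0.0]
contact_force: [-2.5, -0.2, 5.2]
grip_width: 0.02
```

send_rows:
  series:
    - [[0,0,0],[0,0,0]]
    - [[0,0,0],[0,0,0]]
    - [[0,0,0],[0,0,0]]
    - [[0,0,0],[0,0,0]]
    - [[0,0,0],[0,0,0]]
    - [[0,0,0],[0,0,0]]
    - [[0,0,0],[0,0,0]]
    - [[0,0,0],[0,0,0]]
    - [[0,0,-0.01],[0,0,0]]
    - [[0,0,-0.03],[0,0,0]]
    - [[0,0,-0.03],[0,0,0]]
    - [[0,0,-0.03],[0,0,0]]
    - [[0,0,-0.03],[0,0,0]]
    - [[0,0,-0.03],[0,0,0]]
    - [[0,0,-0.03],[0,0,0]]
    - [[0,0,-0.03],[0,0,0]]
    - [[0,0,0],[0,0,0]]
    - [[0,0,0],[0,0,0]]
  fingers: 0

```text
clock: 67.95
tcp_pos: [0.6012, 0.2872, 0.3126]
orientation: [-2.955, 1.067, 0.001]
contact_force: [-0.5, 0.1, 0.8]
grip_width: 0.0857
```

```bash
python3 - <<'E'
from h import *
T=tool();print(T.round(4)); save('wrist','w19.png');save('scene','s19.png')
b=cv2.convertScaleAbs(cv2.imread('pics/w19.png'),alpha=1.7)
cv2.imwrite('pics/w19c.png',cv2.resize(b[80:260,110:430],None,fx=2.4,fy=2.4,interpolation=2))
E
```

```text
[[ 7.694e-01 -6.387e-01 -6.000e-04  6.012e-01]
 [-6.387e-01 -7.694e-01  3.000e-04  2.872e-01]
 [-6.000e-04  2.000e-04 -1.000e+00  3.126e-01]
 [ 0.000e+00  0.000e+00  0.000e+00  1.000e+00]]
```

View pics/w19c.png

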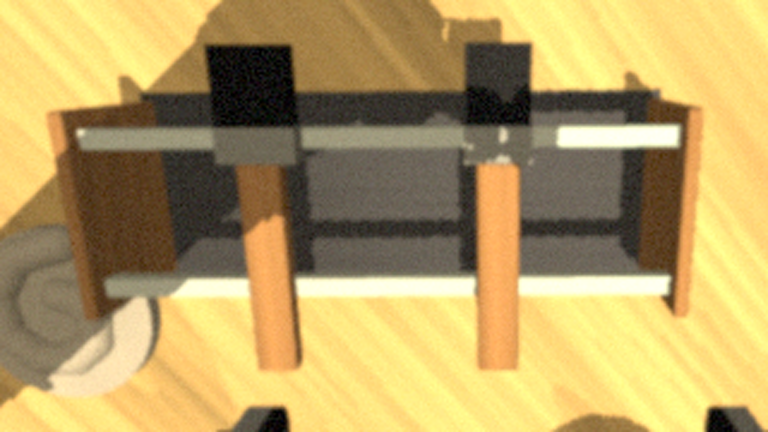

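View pics/s19.png

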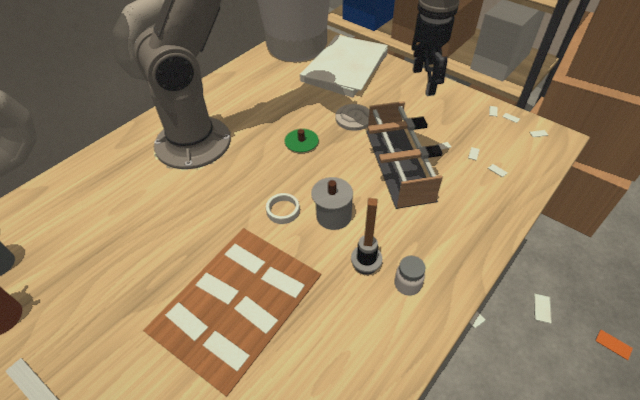

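```bash
python3 - <<'E'
from h import *
T=tool();f=grab_frame('wrist')
P=lambda u,v,z=.104:T[:3,:3].T@(onz(f,110+u/2.4,80+v/2.4,z,T)-T[:3,3])
r1=P(600,137,.09);r2=P(400,287,.09);print('rails mid y',(r1+r2)[1]/2, r1[1],r2[1])
for n,c in dict(A=[(207,47),(293,45),(258,368),(300,367)],B=[(466,44),(531,44),(478,368),(518,368)]).items():
    p=[P(*x) for x in c];h=(p[0]+p[1])/2;t=(p[2]+p[3])/2;print(n,((h+t)/2).round(4),'len',np.linalg.norm(h-t).round(4),'ang',np.degrees(np.arctan2((h-t)[0],-(h-t)[1])).round(2))
b=cv2.convertScaleAbs(cv2.imread('pics/s19.png'),alpha=1.3)
cv2.imwrite('pics/s19c.png',cv2.resize(b[165:305,290:430],None,fx=4.2,fy=4.2,interpolation=2))
E
```

```text
rails mid y 0.0009943178725122619 -0.03930641583653233 0.04129505158155685
A [-0.1174 -0.      0.208 ] len 0.1658 ang 0.48
B [ 0.0009 -0.0005  0.2079] len 0.1669 ang -0.01
```

View pics/s19c.png

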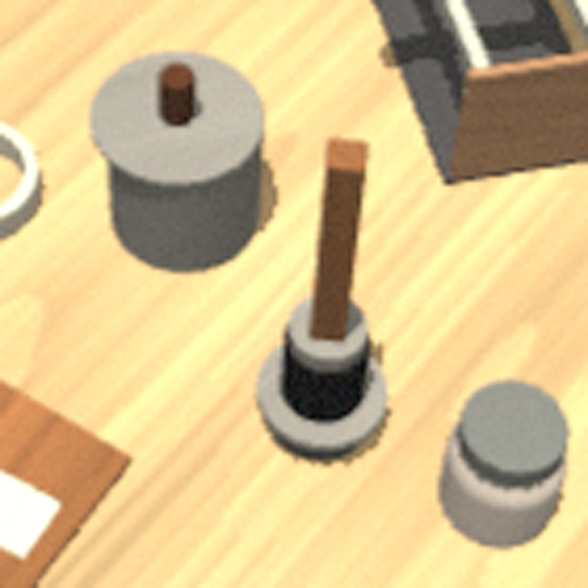

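The lid now overhangs the tin more on the left in the scene view, so it was probably knocked. I'll look at it from above.

send_rows:
  series:
    - [[0.0113,0.0285,0],[0,0,0]]
    - [[0.0113,0.0285,0],[0,0,0]]
    - [[0.0113,0.0285,0],[0,0,0]]
    - [[0.0113,0.0285,0],[0,0,0]]
    - [[0.0113,0.0285,0],[0,0,0]]
    - [[0.0113,0.0285,0],[0,0,0]]
    - [[0.0113,0.0285,0],[0,0,0]]
    - [[0.0113,0.0285,0],[0,0,0]]
    - [[0,0,0],[0,0,0]]
    - [[0,0,0],[0,0,0]]

```text
clock: 69.35
tcp_pos: [0.5256, 0.0544, 0.313]
orientation: [-2.955, 1.066, 0.0]
contact_force: [1.0, 0.2, 0.0]
grip_width: 0.0855
```

```bash
python3 - <<'E'
from h import *
T=tool();print(T.round(4)); save('wrist','w20.png')
b=cv2.convertScaleAbs(cv2.imread('pics/w20.png'),alpha=1.7);c=cv2.convertScaleAbs(cv2.imread('pics/s11.png'),alpha=1.3)[160:240,295:375];d=cv2.convertScaleAbs(cv2.imread('pics/s19.png'),alpha=1.3)[160:240,295:375]
z=lambda x:cv2.resize(x,(395,395),interpolation=2)
cv2.imwrite('pics/w20c.png',np.hstack([z(c),z(d)]));cv2.imwrite('pics/w20d.png',cv2.resize(b[100:220,255:375],None,fx=5,fy=5,interpolation=2))
E
```

```text
[[ 7.698e-01 -6.383e-01  2.000e-04  5.256e-01]
 [-6.383e-01 -7.698e-01  7.000e-04  5.440e-02]
 [-3.000e-04 -7.000e-04 -1.000e+00  3.130e-01]
 [ 0.000e+00  0.000e+00  0.000e+00  1.000e+00]]
```

View pics/w20c.png

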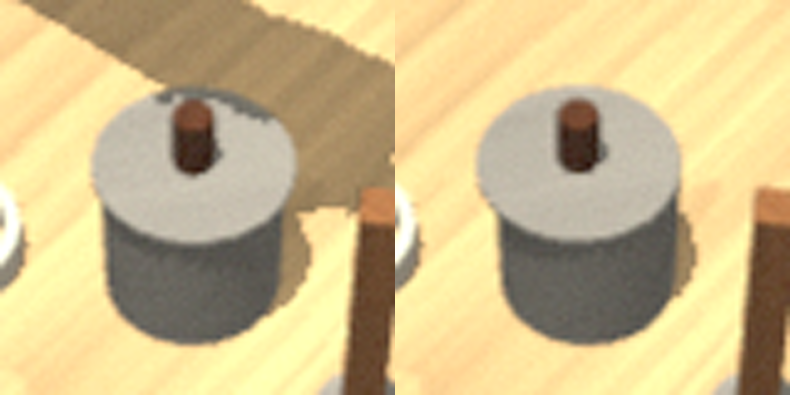

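View pics/w20d.png

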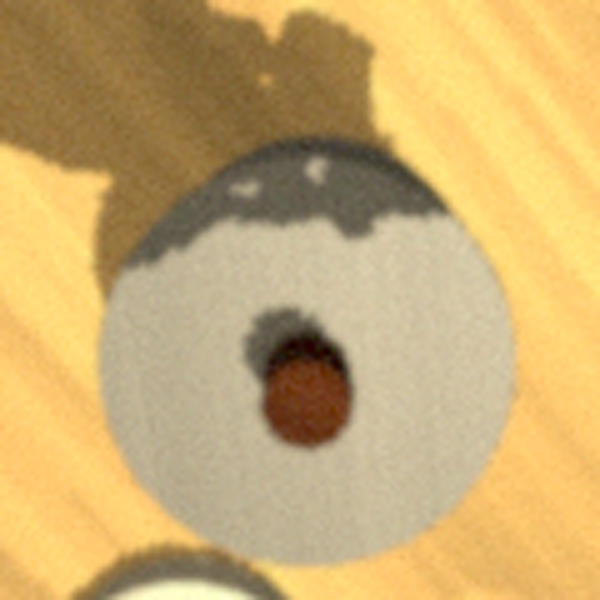

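```bash
python3 - <<'E'
from h import *
T=tool();f=grab_frame('wrist');s=grab_frame('scene')
W=lambda L,z:[onz(f,255+u/5,100+v/5,z,T) for u,v in L]
a=W([(100,350),(516,360),(310,565),(145,490),(470,485),(490,265),(118,270),(315,137)],.094);print('lid W',circ(a),circ(a,.053))
print('knob',W([(307,402)],.130))
k=395/80
for n,o,L,Tn in (('s11',0,[(92,165),(297,165),(194,241),(130,224),(262,222),(194,88)],[(110,290),(194,345),(280,290),(140,332),(250,332)]),('s19',395,[(477,165),(681,165),(579,241),(515,224),(646,222),(579,86)],[(502,290),(586,345),(674,290),(535,334),(642,332)])):
    a=[onz(s,295+(u-o)/k,160+v/k,.094) for u,v in L];b=[onz(s,295+(u-o)/k,160+v/k,.0) for u,v in Tn]
    print(n,'lid',circ(a,.053),'tin base',circ(b,.048))
# old wrist w11
T2=np.array([[.8618,.5072,.0035,.5255],[.5072,-.8619,.0015,.0542],[.0037,.0005,-1,.3148],[0,0,0,1]])
a=[onz(f,250+(u-392)/2.8,110+v/2.8,.094,T2) for u,v in((462,165),(696,165),(580,279),(495,240),(660,245),(495,85))];print('lid w11',circ(a),circ(a,.053))
E
```

```text
lid W (array([0.52232244, 0.05179212, 0.05315588]), array([-0.0011, -0.0004,  0.001 ,  0.0004, -0.0001, -0.0015, -0.0009,
        0.0025])) (array([0.52231685, 0.05178256]), array([-0.001 , -0.0002,  0.0012,  0.0006,  0.0001, -0.0013, -0.0008,
        0.0027]))
knob [array([0.52177246, 0.05083408, 0.13      ])]
s11 lid (array([0.52634579, 0.05467537]), array([-0.0005, -0.0004, -0.0007, -0.0005, -0.0006, -0.0015])) tin base (array([0.52697229, 0.05492992]), array([-0.0007, -0.0007, -0.0007,  0.0007,  0.0006]))
s19 lid (array([0.52185936, 0.05172294]), array([-0.0007, -0.0007, -0.0001, -0.0002, -0.0003, -0.0006])) tin base (array([0.52610331, 0.05403206]), array([-0.0004, -0.0008, -0.    ,  0.0009,  0.0002]))
lid w11 (array([0.52722775, 0.0531564 , 0.05250202]), array([ 0.0005,  0.0001,  0.0006, -0.0007, -0.0003, -0.0001])) (array([0.5271765 , 0.05355046]), array([ 0.0001, -0.0006,  0.0005, -0.0009, -0.0007, -0.0008]))
```

send_rows:
  series:
    - [[-0.001,0.0045,0.02],[0,0,0]]
    - [[0,0,0.03],[0,0,0]]
    - [[0,0,0.03],[0,0,0]]
    - [[0,0,0.03],[0,0,0]]
    - [[0,0,0.03],[0,0,0]]
    - [[0,0,0.03],[0,0,0]]
    - [[0,0,0.02],[0,0,0]]
    - [[0,0,0.01],[0,0,0]]
    - [[0,0,0.0095],[0,0,0]]
    - [[0,0,0],[0,0,0]]
    - [[0,0,0],[0,0,0]]

```text
clock: 70.88
tcp_pos: [0.5223, 0.0513, 0.1039]
orientation: [-2.955, 1.066, -0.001]
contact_force: [-1.0, -0.0, 0.9]
grip_width: 0.0856
```

```bash
python3 - <<'E'
from h import *
T=tool();print(T.round(4)); save('wrist','w21.png')
E
```

```text
[[ 7.695e-01 -6.386e-01  9.000e-04  5.223e-01]
 [-6.386e-01 -7.695e-01  2.000e-04  5.130e-02]
 [ 5.000e-04 -7.000e-04 -1.000e+00  1.039e-01]
 [ 0.000e+00  0.000e+00  0.000e+00  1.000e+00]]
```

View pics/w21.png

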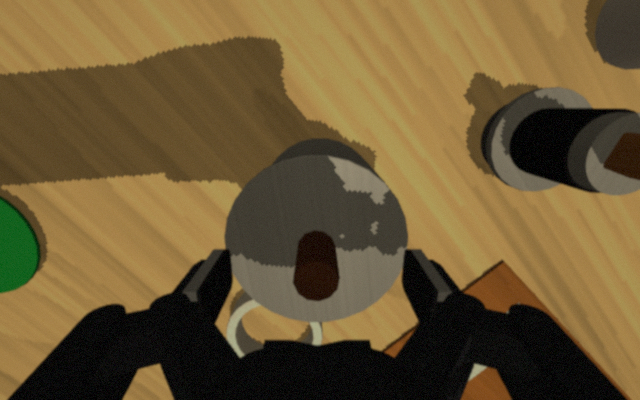

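send_rows:
  series:
    - [[0,0,0],[0,0,0]]
    - [[0,0,0],[0,0,0]]
    - [[0,0,0],[0,0,0]]
    - [[0,0,0],[0,0,0]]
    - [[0,0,0],[0,0,0]]
    - [[0,0,0],[0,0,0]]
    - [[0,0,0],[0,0,0]]
    - [[0,0,0],[0,0,0]]
    - [[0,0,0],[0,0,0]]
    - [[0,0,-0.005],[0,0,0]]
    - [[0,0,-0.01],[0,0,0]]
    - [[0,0,-0.015],[0,0,0]]
    - [[0,0,-0.015],[0,0,0]]
    - [[0,0,0],[0,0,0]]
    - [[0,0,0],[0,0,0]]
  fingers: 255
  grip_force: 80

```text
clock: 72.8
tcp_pos: [0.5217, 0.0515, 0.1483]
orientation: [-2.955, 1.066, 0.0]
contact_force: [0.5, -0.7, -1.3]
grip_width: 0.0194
```

```bash
python3 - <<'E'
from h import *
T=tool();print(T.round(4)); f=save('scene','s22.png');f2=save('wrist','w22.png')
a=cv2.convertScaleAbs(cv2.imread('pics/s22.png'),alpha=1.3)
cv2.imwrite('pics/s22c.png',cv2.resize(a[135:235,285:385],None,fx=6,fy=6,interpolation=2))
E
```

```text
[[ 7.697e-01 -6.383e-01 -0.000e+00  5.217e-01]
 [-6.383e-01 -7.697e-01  3.000e-04  5.150e-02]
 [-2.000e-04 -2.000e-04 -1.000e+00  1.483e-01]
 [ 0.000e+00  0.000e+00  0.000e+00  1.000e+00]]
```

View pics/s22c.png

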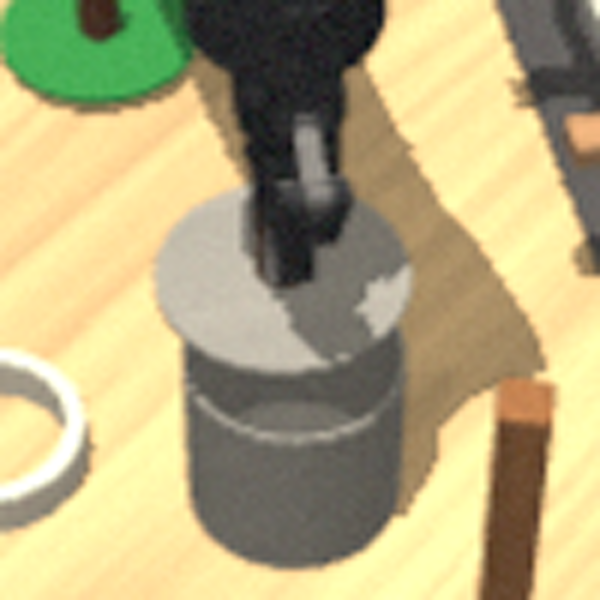

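```bash
python3 - <<'E'
from h import *
T=tool();s=grab_frame('scene')
S=lambda L,z:[onz(s,285+u/6,135+v/6,z) for u,v in L]
a=S([(155,275),(412,275),(286,372),(200,341),(372,341),(185,218)],T[2,3]-.0139+.004);b=S([(186,370),(407,370),(297,443),(225,421),(370,421)],.09);c=S([(197,505),(295,566),(396,505),(230,545),(360,545)],0)
L,t,c=circ(a,.053),circ(b,.048),circ(c,.048);print(L,t,c)
d=np.append((t[0]-L[0]+ (c[0]-L[0]))/2,0);print(d,T[:3,:3].T@d)
E
```

```text
(array([0.52107325, 0.05382723]), array([ 0.0004, -0.0011,  0.0015, -0.0018, -0.0014, -0.0016])) (array([0.52677363, 0.05447577]), array([-0.0005, -0.0007,  0.0007, -0.0005, -0.0002])) (array([0.5242623 , 0.05762369]), array([-0.0011,  0.0014, -0.0007, -0.0002, -0.0008]))
[0.00444471 0.0022225  0.        ] [ 2.00147960e-03 -4.54851871e-03 -3.60225210e-06]
```

send_rows:
  series:
    - [[0.002,-0.0045,0.005],[0,0,0]]
    - [[0,0,0.01],[0,0,0]]
    - [[0,0,0.01],[0,0,0]]
    - [[0,0,0],[0,0,0]]
    - [[0,0,0],[0,0,0]]

```text
clock: 73.58
tcp_pos: [0.5263, 0.0532, 0.1234]
orientation: [2.955, -1.067, -0.0]
contact_force: [0.6, -0.0, -1.3]
grip_width: 0.0196
```

```bash
python3 - <<'E'
from h import *
T=tool();print(T.round(4)); f=save('scene','s23.png')
a=cv2.convertScaleAbs(cv2.imread('pics/s23.png'),alpha=1.3)
cv2.imwrite('pics/s23c.png',cv2.resize(a[135:235,285:385],None,fx=6,fy=6,interpolation=2))
E
```

```text
[[ 7.693e-01 -6.389e-01 -1.000e-04  5.263e-01]
 [-6.389e-01 -7.693e-01 -2.000e-04  5.320e-02]
 [ 1.000e-04  2.000e-04 -1.000e+00  1.234e-01]
 [ 0.000e+00  0.000e+00  0.000e+00  1.000e+00]]
```

View pics/s23c.png

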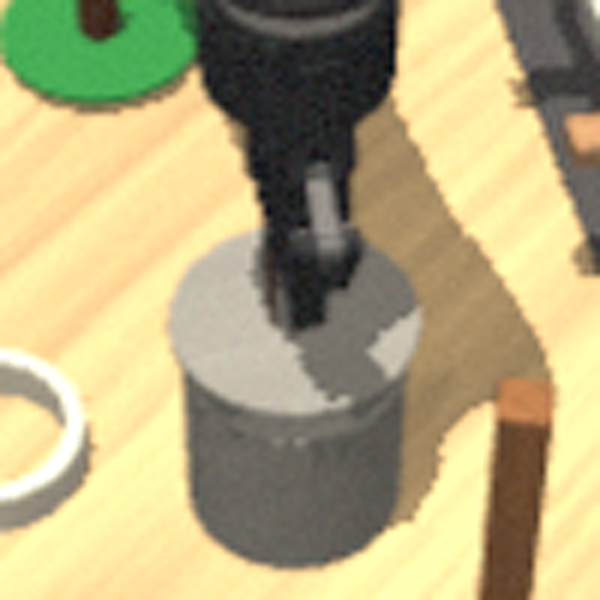

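send_rows:
  series:
    - [[0,0,0.008],[0,0,0]]
    - [[0,0,0.005],[0,0,0]]
    - [[0,0,0.003],[0,0,0]]
    - [[0,0,0.002],[0,0,0]]
    - [[0,0,0.0015],[0,0,0]]
    - [[0,0,0.001],[0,0,0]]
    - [[0,0,0],[0,0,0]]
    - [[0,0,0],[0,0,0]]

```text
clock: 74.62
tcp_pos: [0.5264, 0.0534, 0.1037]
orientation: [-2.954, 1.066, 0.001]
contact_force: [-3.3, 0.8, 8.8]
grip_width: 0.0197
```

send_rows:
  series:
    - [[0,0,-0.0005],[0,0,0]]
    - [[0,0,0],[0,0,0]]
    - [[0,0,0],[0,0,0]]
    - [[0,0,0],[0,0,0]]
    - [[0,0,0],[0,0,0]]
    - [[0,0,0],[0,0,0]]
    - [[0,0,0],[0,0,0]]
    - [[0,0,0],[0,0,0]]
    - [[0,0,0],[0,0,0]]
    - [[0,0,-0.01],[0,0,0]]
    - [[0,0,-0.03],[0,0,0]]
    - [[0,0,-0.03],[0,0,0]]
    - [[0,0,-0.03],[0,0,0]]
    - [[0,0,-0.03],[0,0,0]]
    - [[0,0,-0.03],[0,0,0]]
    - [[0,0,-0.03],[0,0,0]]
    - [[0,0,-0.02],[0,0,0]]
    - [[0,0,0],[0,0,0]]
    - [[0,0,0],[0,0,0]]
  fingers: 0

```text
clock: 77.0
tcp_pos: [0.5258, 0.0535, 0.3128]
orientation: [2.955, -1.066, -0.001]
contact_force: [-0.2, 0.1, -0.8]
grip_width: 0.0851
```

```bash
python3 - <<'E'
from h import *
T=tool();print(T.round(4)); f=save('scene','s24.png');save('wrist','w24.png');save('top','t24.png')
a=cv2.convertScaleAbs(cv2.imread('pics/s24.png'),alpha=1.3);b=cv2.convertScaleAbs(cv2.imread('pics/w24.png'),alpha=1.6)
cv2.imwrite('pics/s24c.png',np.hstack([cv2.resize(a[135:265,285:415],(395,395),interpolation=2),cv2.resize(b[100:230,255:385],(395,395),interpolation=2)]))
E
```

```text
[[ 7.695e-01 -6.386e-01 -9.000e-04  5.258e-01]
 [-6.386e-01 -7.695e-01  3.000e-04  5.350e-02]
 [-9.000e-04  3.000e-04 -1.000e+00  3.128e-01]
 [ 0.000e+00  0.000e+00  0.000e+00  1.000e+00]]
```

View pics/s24c.png

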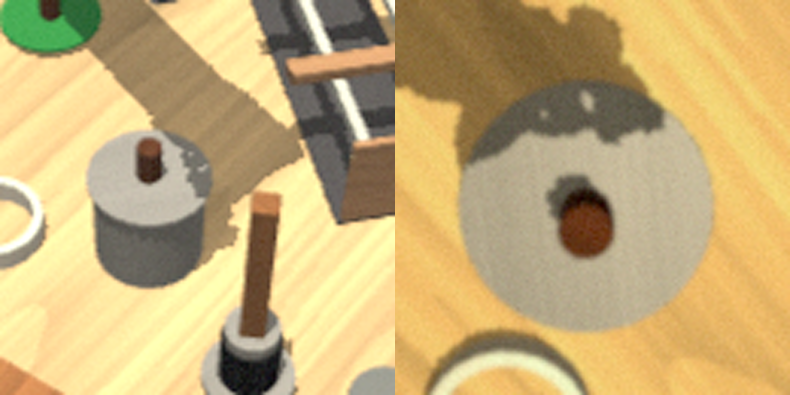

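View pics/s24.png

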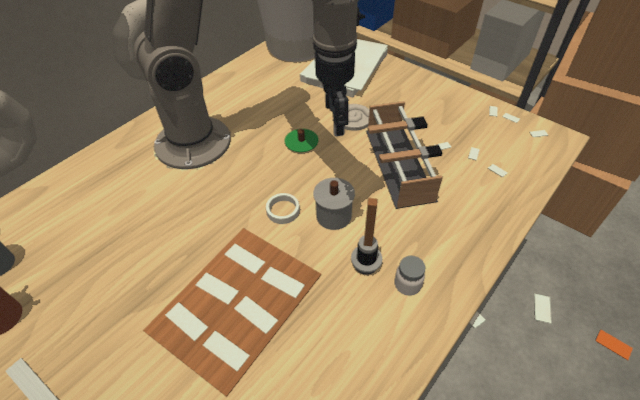

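```bash
python3 -c "
from bench import r
print(r.hand_in())"
```

```text
the job is handed in; nothing more can be done
None
```

The whole clean-up was carried out and handed in at about 77 s; no verdict was reported.

- **Tin:** I scrubbed it with three strokes. Each went down until the brush touched the floor (about 9–11 N) and up until the foot was roughly at rim height.
- **Scrub brush:** It stands upright on the pedestal. Just before lowering, two camera views put it within about 1–2 mm of the middle.
- **Lid:** I used the grey lid, not the green one. After I first seated it, a later check showed it had shifted about 4–5 mm off centre, apparently the knock the task warned of. I gripped it again and reseated it. The last scene view shows it centred on the tin to within about half a pixel, and level.
- **Flat brushes:** Only two were there, with heads measuring about 38 and 31 mm, so I took them as brush0 and brush1. Both lie flat across the two rails, about 118 mm apart, within 0.5° of square and within about 1–1.5 mm of centre.
- **Tape roll, jar and plaster scroll:** I never touched them, and they looked unmoved in the last picture.

The top camera read about 4–5 mm lower in x than the other two, so I relied on the scene and wrist views.

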